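# Weight down the dampened tablet and exchange the ink pots

### The arm

A 6-joint arm with a two-finger parallel gripper is mounted at the origin on the work surface. World frame = base frame: x ahead of the robot, y to its left, z up, the work surface at z = 0. Lengths are in m, angles in rad, forces in N, time in s.
With the tool pointing down it reaches from about 0.425 to 0.95 m from the base axis. Payload 3.5 kg.
Tool frame: the origin (TCP) lies at the very end of the fingers, on their centre line; the grasp point (between the pads) lies 19 mm behind it (ctrl.grip_point_offset is the distance from the TCP to the grasp point, in m); z points along the fingers, y is the line along which they close (so a half turn about z gives the same grasp; the last joint's range is limited). The gripper opens to 85 mm and grips with 20 to 120 N. Pads are 22 mm wide; open, the fingers measure 114 mm over their backs; the gripper's body (76 mm by 85 mm) begins 54 mm behind the grasp point. The pads swing forward as they close: fully open they stand 13 mm farther back than shut.
Start: joints at [1.153, 0.286, 1.577, -0, 1.279, -0.15], TCP at [0.179, 0.651, 0.231] pointing down, gripper open.
Joint ranges: [-2.77, 2.77], [-0.9, 2.22], [0.21, 2.48], [-1.53, 4.67], [0.24, 2.81], [-2.84, 2.84]. Speed limits (rad/s): [2.79, 2.79, 3.14, 3.14, 3.14, 3.14].

### API

Orientations are given as a unit quaternion [x, y, z, w].
In Python, from plant import ctrl gives the robot as it stands. The module is installed in compiled form; this text tells all that it offers.
- The arm moves only by the shell command python3 -m pendant 'ROWS' [OPENING] [FORCE]. ROWS is JSON, a list of rows, each an object of numbers: "dx", "dy", "dz": the shift along the tool's x, y, z in cm; "twist": the turn about the tool's z in degrees. A call has 1 to 10 rows; each row is the pose to reach, as a shift and turn from the pose commanded when the call began, along the tool's axes at that moment; what a row does not reach only later rows make up. A row lasts 1/8 s, in which the tool goes at most 62.5 mm and 10.7 degrees, less where a joint would pass 70% of its speed; a pose out of reach is approached as far as the arm can. A call with a gripper value outside its range is refused whole. OPENING is the opening in per cent of the stroke, from 0 (shut) to 100 (fully open), set as the call begins (- or left out, the last holds). The fingers move at their own pace and stop on an object; FORCE is the grip in N (left out, the last holds). Time passes only in rows, so rows that repeat a pose let the fingers close. It gives the time, the measured TCP pose, the force, the opening and the grip force at its end, in the units of the state.
- ctrl.get_state(): the state, without advancing time (a new reading comes with each control period).
- ctrl.read_camera(name): name is "scene" or "top"; returns a dict with "img" (480x640x3 uint8, red, green, blue), "depth" (480x640 float32, m along the optical axis (not along the pixel's ray), 0 where there is no reading), "camera_matrix" (3x3 intrinsics, pixels), "xyz" and "rotation" of the camera in the world. Camera axes: x right, y up, looking along -z (the intrinsics and any distortion apply to the point x, -y, -z); pixel columns grow to the right and rows downward; lengths in m; the calibration is good to about 2 mm. A picture is of the moment at which its call begins.
- ctrl.sign_off(): hands the job in; it is judged then, once.
The state is a dict: "time": time; "qpos": joint angles; "dq": joint speeds; "joint_efforts": joint torques, N m; "eef_pos": TCP position; "tcp_rot": TCP orientation; "contact_force": force on the tool from outside, world axes, zero at the start; "wrist_torque": the same for the moment, N m; "opening": opening from 0.0 (shut) to 1.0 (fully open); "finger_force": force on a finger pad.
Only numpy, scipy, OpenCV 4.12 (cv2) and the standard library are available. Lean on these libraries where they do the work, as an engineer would, in place of code of your own. Each camera call takes 0.05 s, during which the arm holds its last target. There are 200 camera calls.

### The job

Prepare the dampened stone tablet, the one on the pink spray bottle's side, for rubbing: take every paper weight off its safety hook, each time pressing the sprung keeper back with the weight itself (fingers off the keeper) before lifting it free, and set the weights down softly and upright on that tablet's grey squares, one to a square. Only when all of them are in place, exchange the two ink pots, so that each ends upright in the white circle where the other one began. Never tip a weight over, and leave everything else where it is.

Things in the scene. Friction and masses are not known exactly. Their poses are not given: they have to be found in the camera images.
- weight0_c (a point): Weight on the right-hand (-y) hook at the start, or absent. 134 mm tall, 0.5 kg; point at its centre, 67 mm above its underside. From below: brass base 60 x 60 x 22 mm; two legs 44 mm apart inside, with a window 50 mm high; a crossbar 26 mm thick (x), 60 mm wide (y), 10 mm high, underside 5 mm above this point; a neck 16 mm high; a dark wooden knob to grasp, 24 mm (x) by 28 mm (y), from 31 to 67 mm above this point.
- keeper0: Red sprung keeper of the right-hand (-y) hook: block 10 mm long (x), 24 mm wide, top 16 mm above the seat; slides +x along the arm; bears on the crossbar from behind. Shut (hook full or empty) its face is 14 mm behind the seat, its origin 19 mm; travel 26 mm. Spring 4.5 N shut, 6.5 N when pushed 13 mm. Keep fingers off it.
- hook0 (a point): Seat of the right-hand (-y) hook: top of its arm, under the middle of a seated crossbar; x points along the arm to the rack, away from the nose, z up. Arm 14 mm wide, 12 mm thick. Nose from 14 to 25 mm in front (-x), 20 mm high above the seat; its lip, from 13 mm above the seat, overhangs the front 6 mm of the crossbar, so a seated weight can be neither lifted nor drawn forward.
- weight1_c (a point): Weight on the middle hook at the start, or absent. 134 mm tall, 0.5 kg; point at its centre, 67 mm above its underside. Like weight0. x is along the hook it hangs on, y its width, z up. Grasp the knob on top across its 28 mm width, fingers apart along y. The hook's arm passes through the window under the crossbar.
- keeper1: Red sprung keeper of the middle hook: block 10 mm long (x), 24 mm wide, top 16 mm above the seat; slides +x along the arm; bears on the crossbar from behind. Shut (hook full or empty) its face is 14 mm behind the seat, its origin 19 mm; travel 26 mm. Spring 4.5 N shut, 6.5 N when pushed 13 mm. Keep fingers off it.
- hook1 (a point): Seat of the middle hook: top of its arm, under the middle of a seated crossbar; x points along the arm to the rack, away from the nose, z up. As hook0, 110 mm apart. To free a weight: push it 12 to 14 mm along +x against the keeper; lift it 30 to 32 mm (no more: the base is then close under the arm); draw it along -x until 60 mm or more in front of the seat; lift on.
- weight2_c (a point): Weight on the left-hand (+y) hook at the start, or absent. 134 mm tall, 0.5 kg; point at its centre, 67 mm above its underside. Like weight0. On each tablet the weights may be shared out among the squares in any way.
- keeper2: Red sprung keeper of the left-hand (+y) hook: block 10 mm long (x), 24 mm wide, top 16 mm above the seat; slides +x along the arm; bears on the crossbar from behind. Shut (hook full or empty) its face is 14 mm behind the seat, its origin 19 mm; travel 26 mm. Spring 4.5 N shut, 6.5 N when pushed 13 mm. Keep fingers off it.
- hook2 (a point): Seat of the left-hand (+y) hook: top of its arm, under the middle of a seated crossbar; x points along the arm to the rack, away from the nose, z up. As hook0. The rail behind stands 72 mm behind the seat and is 109 mm high. The hooks are spaced along y on one fixed rack.
- left0 (a point): Centre of the grey 76 mm square at the +y end of the papered left (+y) stone tablet, on its upper face, 25 mm above the table. The tablet is fixed, 112 x 270 mm, its long side along this point's y axis, squares 85 mm apart.
- left1 (a point): Centre of the grey 76 mm square at the middle of the papered left (+y) stone tablet, on its upper face, 25 mm above the table. The tablet is fixed, 112 x 270 mm, its long side along this point's y axis, squares 85 mm apart.
- left2 (a point): Centre of the grey 76 mm square at the -y end of the papered left (+y) stone tablet, on its upper face, 25 mm above the table. The tablet is fixed, 112 x 270 mm, its long side along this point's y axis, squares 85 mm apart.
- right0 (a point): Centre of the grey 76 mm square at the +y end of the papered right (-y) stone tablet, on its upper face, 25 mm above the table. The tablet is fixed, 112 x 270 mm, its long side along this point's y axis, squares 85 mm apart.
- right1 (a point): Centre of the grey 76 mm square at the middle of the papered right (-y) stone tablet, on its upper face, 25 mm above the table. The tablet is fixed, 112 x 270 mm, its long side along this point's y axis, squares 85 mm apart.
- right2 (a point): Centre of the grey 76 mm square at the -y end of the papered right (-y) stone tablet, on its upper face, 25 mm above the table. The tablet is fixed, 112 x 270 mm, its long side along this point's y axis, squares 85 mm apart.
- mat_a_seat (a point): Centre of the white circle (74 mm across) on the black rubber mat that bears the pink spray bottle; on the mat's upper face, 4 mm above the table. The bottle stands 130 mm behind (+x of) it. The red pot stands here at the start. The mat lies left or right.
- mat_b_seat (a point): The same on the other rubber mat, which bears the blue brush pot 130 mm behind the circle. The black pot stands here at the start.
- inkpot_red_c (a point): Closed round pot of ink paste, red with a white lid and a red spot on top, 63 mm across, 46 mm high, 0.25 kg; straight sides up to 42 mm; this point is its centre, 23 mm above its underside. Grasp across its width.
- inkpot_black_c (a point): Closed round pot of ink paste, black with a white lid and a black spot on top, 63 mm across, 46 mm high, 0.25 kg; straight sides up to 42 mm; this point is its centre, 23 mm above its underside. Grasp across its width.
- sprayer_c (a point): Pink spray bottle, 66 mm across, 190 mm high; this point is 90 mm above its underside. It stands on the side (left +y or right -y) of the dampened tablet. Leave it.
- brushpot_c (a point): Blue brush pot, 66 mm across, 200 mm high with its brushes; point 47 mm above its underside. Leave it.
- scraper_grip (a point): Spatula, 120 mm, lying across in front of the hooks, less than 30 mm high. Leave it; this is its handle. The table between it and the robot, midway between the tablets, is clear for about 60 mm either side (room to set a pot down).
- waterbowl_in (a point): White bowl, 100 mm across, 45 mm high, behind the rack; its inner floor. Leave it.
- seal: Marble seal block, 45 x 45 x 75 mm, behind the rack; underside centre. Leave it.
Things that resemble listed ones, but are neither listed nor needed, are in the scene too. What is shaped like the part that bears weight1_c but green or orange is not meant.

How it is judged:
By the outcome, as a careful person would: the job done as asked, in the order asked, and still so for the second after the job is handed in, with the robot touching nothing.
Of weight0, weight1, weight2 only 2 to 3 are there at a start; the rules pass over those that are not, and their reading is None.
At some moment in a run one of inkpot_red, inkpot_black may be knocked a few centimetres aside while the robot is not near it.
It also fails if it takes over 210 s, if anything falls off the work surface, if the arm or the gripper's body presses on something with over 40 N, if the wrist force passes 120 N, or if a joint passes its speed limit or range.

## Working session

There is one attempt and no reset: what is moved stays moved. The work goes in short steps, Python scripts to look and compute and a shell command to move; the robot and the scene stay as the last step left them, time stands still between calls to the robot, and variables do not carry over. Pictures are saved under pics/ and viewed, at most 14 in all, crops included, and the job is handed in when it is done.

```bash
mkdir -p pics
cat > h.py <<'E'
import numpy as np, cv2
from plant import ctrl
def cam(n):
    c=ctrl.read_camera(n); np.savez('%s.npz'%n,**{k:c[k] for k in c}); return c
def save(c,name,box=None,s=1):
    im=c['img'][:,:,::-1]
    if box: im=im[box[1]:box[3],box[0]:box[2]]
    cv2.imwrite('pics/'+name+'.png',cv2.resize(im,None,fx=s,fy=s,interpolation=cv2.INTER_CUBIC))
def ray(c,u,v):
    K=np.array(c['camera_matrix']);d=np.array([(u-K[0,2])/K[0,0],-(v-K[1,2])/K[1,1],-1.])
    return np.array(c['xyz']),np.array(c['rotation']).reshape(3,3)@d
def onz(c,u,v,z):
    o,d=ray(c,u,v);return o+d*(z-o[2])/d[2]
def cloud(c):
    vv,uu=np.mgrid[0:480,0:640];K=np.array(c['camera_matrix']);D=c['depth']
    p=np.stack([(uu-K[0,2])/K[0,0]*D,-(vv-K[1,2])/K[1,1]*D,-D],-1)
    return p@np.array(c['rotation']).reshape(3,3).T+np.array(c['xyz'])
E
python3 - <<'E'
from h import *
for n in('scene','top'):
    c=cam(n);save(c,n+'0');print(n,{k:(np.round(c[k],3).tolist()) for k in c if k not in('img','depth')})
print(ctrl.get_state())
E
```

```text
scene {'camera_matrix': [[491.692, 0.0, 317.606], [0.0, 491.692, 232.343], [0.0, 0.0, 1.0]], 'xyz': [1.46, -0.469, 0.893], 'rotation': [0.38, 0.22, 0.457, 0.773]}
top {'camera_matrix': [[566.779, 0.0, 324.357], [0.0, 566.779, 243.132], [0.0, 0.0, 1.0]], 'xyz': [0.464, 0.075, 1.518], 'rotation': [0.023, -0.026, -0.706, 0.707]}
{'time': 0.1, 'qpos': array([ 1.15300737e+00,  2.87089384e-01,  1.57803818e+00,  1.07669233e-05,
        1.27857324e+00, -1.50001501e-01]), 'dq': array([-0.00094985, -0.00261963, -0.0032264 ,  0.00219521, -0.00207832,
        0.00080934]), 'joint_efforts': array([-1.79578510e-04, -4.07301164e+01, -2.93697435e+01, -1.96848518e-04,
        3.43443025e-03, -2.47999407e-05]), 'eef_pos': array([0.17833198, 0.65040551, 0.23007317]), 'tcp_rot': array([ 1.33495492e-01,  9.91048860e-01, -1.01044018e-03, -3.00191079e-04]), 'contact_force': array([-0.7282361 ,  0.25392844,  0.26668948]), 'wrist_torque': array([-0.02473414, -0.0247736 ,  0.01567881]), 'finger_force': 0.0, 'opening': 1.0032613504148484}
```

View pics/scene0.png

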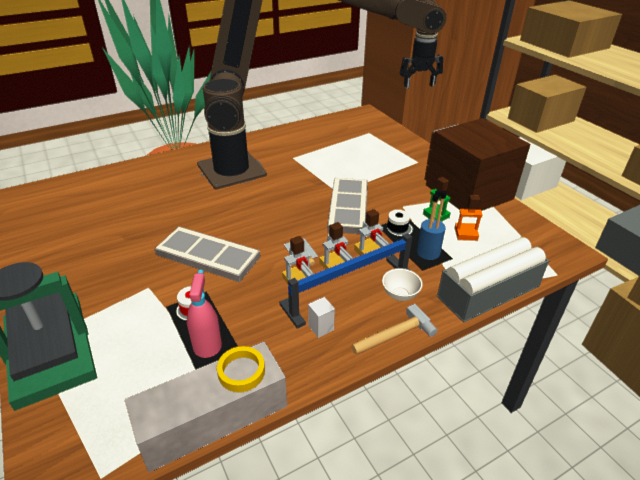

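View pics/top0.png

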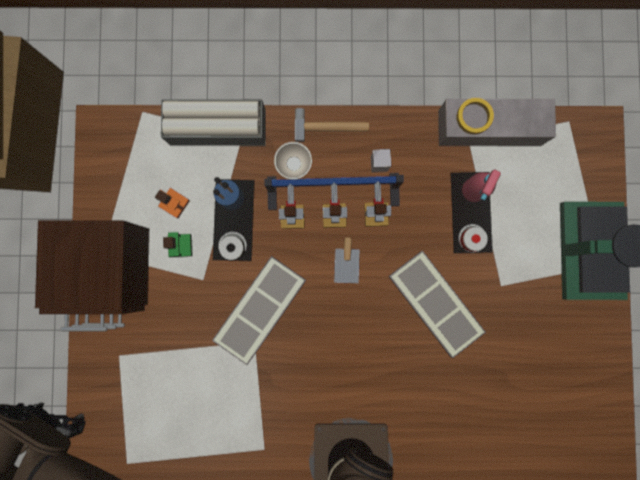

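The scene view shows three weights on hooks at about (297,255), (336,240) and (373,225). The pink sprayer is at (203,330) on the robot's right (-y).
Candidates in the top view:
- **Weights:** brass ones at (291,212), (334,212) and (377,211); green (179,243) and orange (172,202) decoys are rejected.
- **Pots:** red (473,238) and black (231,246).
- **Tablet:** the right one at (437,303) is chosen; the left one at (260,310) is not.

```bash
sed -i "s/np.array(c\['rotation'\]).reshape(3,3)/R.from_quat(c['rotation']).as_matrix()/; 1a from scipy.spatial.transform import Rotation as R" h.py
cat > meas.py <<'E'
from h import *
def blobs(m,P,amin=8):
    n,l,s,ce=cv2.connectedComponentsWithStats(m.astype(np.uint8))
    for i in range(1,n):
        if s[i,4]>=amin:
            q=P[l==i];q=q[np.isfinite(q).all(1)]
            yield ce[i],s[i,4],np.median(q,0),q
if __name__=='__main__':
    for n in('top','scene'):
        c=np.load(n+'.npz');P=cloud(c);hsv=cv2.cvtColor(c['img'],cv2.COLOR_RGB2HSV);H,S,V=[hsv[...,i].astype(int) for i in range(3)]
        ok=c['depth']>0
        ws=ok&(P[...,0]>.3)&(P[...,0]<1)&(abs(P[...,1])<.45)
        print(n,'--red'); 
        for a in blobs(ws&((H<6)|(H>174))&(S>150)&(V>70),P,6):print(np.round(a[0],1),a[1],np.round(a[2],4),np.round(a[3].max(0),3))
        print('--knob dark brown')
        rk=ws&(P[...,2]>.125)&(P[...,2]<.26)&(abs(P[...,1])<.16)&(V<95)&(H<15)
        for a in blobs(rk,P,15):
            top=a[3][a[3][:,2]>np.percentile(a[3][:,2],97)-.006]
            print(np.round(a[0],1),a[1],'top',np.round(top.mean(0),4),np.round(top.min(0),4),np.round(top.max(0),4))
        print('--grey squares')
        g=ws&(S<50)&(V>70)&(V<150)&(abs(P[...,2]-.025)<.012)
        for k in blobs(cv2.erode(g.astype(np.uint8),np.ones((3,3))),P,150):
            print(np.round(k[0],1),k[1],np.round(onz(c,*k[0],.025),4),np.round(k[2],3))
        m=ws&(S<60)&(P[...,2]>.015)&(P[...,2]<.035)&(P[...,1]<0)
        b=max(blobs(m,P),key=lambda a:a[1]);print('tablet R',b[1],np.round(b[2],4),cv2.minAreaRect((b[3][:,:2]*1000).astype(np.float32)))
        print('--lid white')
        w=ws&(S<60)&(V>140)&(P[...,2]>.04)&(P[...,2]<.062)
        for a in blobs(w,P,40):print(np.round(a[0],1),a[1],np.round(a[2],4),cv2.minEnclosingCircle((a[3][:,:2]*1000).astype(np.float32)))
E
python3 meas.py; python3 -c "
from h import *
c=np.load('top.npz');save(c,'rackcrop',(255,165,415,290),5)"
```

```text
top --red
[378.1 201.9] 26 [ 0.6638 -0.0636  0.1168] [ 0.672 -0.053  0.122]
[289.4 204.8] 21 [0.6561 0.1579 0.1164] [0.667 0.166 0.122]
[333.9 203.2] 21 [0.6594 0.0469 0.1172] [0.67  0.056 0.162]
[475.6 238.1] 40 [ 0.5797 -0.3231  0.048 ] [ 0.588 -0.315  0.057]
--knob dark brown
[335.2 210.1] 114 top [0.6381 0.044  0.1644] [0.628  0.0301 0.1621] [0.6502 0.0566 0.1685]
[379.9 208.8] 121 top [ 0.6418 -0.0646  0.1642] [ 0.6307 -0.0781  0.1612] [ 0.6529 -0.0519  0.1691]
[291.1 211.6] 80 top [0.6349 0.1501 0.1655] [0.6232 0.1406 0.1631] [0.6451 0.1598 0.172 ]
--grey squares
[299.3 124.2] 197 [0.8869 0.137  0.025 ] [0.886 0.138 0.024]
[417.4 278.1] 599 [ 0.4757 -0.1752  0.025 ] [ 0.476 -0.174  0.025]
[277.4 283.2] 624 [0.4619 0.1928 0.025 ] [0.46  0.193 0.025]
[436.9 304.1] 631 [ 0.4075 -0.2256  0.025 ] [ 0.408 -0.226  0.025]
[258.7 309.8] 634 [0.3925 0.2413 0.025 ] [0.392 0.241 0.025]
[457.1 329.4] 662 [ 0.3418 -0.2777  0.025 ] [ 0.342 -0.278  0.025]
[239.7 334.6] 547 [0.3283 0.2905 0.025 ] [0.327 0.292 0.025]
tablet R 4205 [ 0.4105 -0.2228  0.0246] ((408.0625, -225.9473114013672), (269.0
[... 1326 characters left out ...]
 0.1666]
--grey squares
[496.6 300.4] 169 [0.9344 0.3305 0.025 ] [0.934 0.324 0.025]
[233.  424.6] 424 [ 0.9341 -0.3551  0.025 ] [ 0.934 -0.355  0.025]
tablet R 2708 [ 0.4238 -0.2254  0.0253] ((410.753173828125, -228.45602416992188), (272.8729248046875, 116.916748046875), 37.983192443847656)
--lid white
[399.  216.7] 196 [0.5618 0.3073 0.0463] ((554.43994140625, 311.875), 33.1197395324707)
[402.1 281.7] 201 [0.7822 0.1541 0.044 ] ((786.1248779296875, 152.02499389648438), 51.17405319213867)
[183.5 297.2] 168 [ 0.5806 -0.3411  0.0465] ((577.9271850585938, -329.74627685546875), 30.98019790649414)
[325.5 319.4] 104 [ 0.8075 -0.0795  0.0521] ((807.8515625, -79.88932037353516), 20.877614974975586)
```

View pics/rackcrop.png

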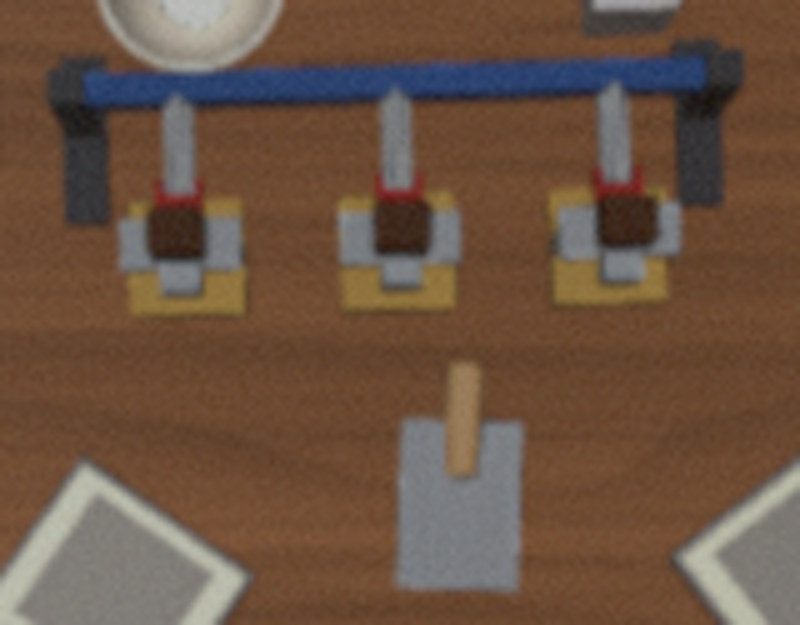

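The crop confirms three plain weights (dark knobs, brass bases, red keepers) at crop px (178,230), (402,225) and (626,220), with the rack yawed about 1.8°. Next I write a target-to-rows helper.

```bash
cat > to.py <<'E'
import sys,numpy as np
from plant import ctrl
from scipy.spatial.transform import Rotation as R
# usage: to.py x y z angle_deg_of_closing_line ; prints deltas in cm / deg, in tool axes
s=ctrl.get_state();Q=R.from_quat(s['tcp_rot']).as_matrix();x,y,z,a=map(float,sys.argv[1:5])
d=Q.T@(np.array([x,y,z])-s['eef_pos'])*100
cur=np.degrees(np.arctan2(Q[1,1],Q[0,1]))
tw=(cur-a+180)%360-180
print('t',round(s['time'],2),'pos',s['eef_pos'].round(4),'ang',cur.round(2),'d',d.round(2),'twist',round(tw,2),'F',s['contact_force'].round(1),'op',round(s['opening'],3),'ff',round(float(s['finger_force']),1),'q6',s['qpos'][5].round(2))
E
python3 to.py 0.6445 -0.0685 0.26 91.84
```

```text
t 0.1 pos [0.1783 0.6504 0.2301] ang 74.66 d [-63.98 -57.    -2.89] twist -17.18 F [-0.7  0.3  0.3] op 1.003 ff 0.0 q6 -0.15
```

```bash
python3 -m pendant '[{"dx":-4,"dy":-4,"dz":-5,"twist":-5},{"dx":-40,"dy":-40,"dz":-5,"twist":-17.2},{"dx":-40,"dy":-40,"dz":-5,"twist":-17.2},{"dx":-40,"dy":-40,"dz":-5,"twist":-17.2},{"dx":-64,"dy":-57,"dz":-5,"twist":-17.2},{"dx":-64,"dy":-57,"dz":-5,"twist":-17.2},{"dx":-64,"dy":-57,"dz":-5,"twist":-17.2},{"dx":-64,"dy":-57,"dz":-5,"twist":-17.2},{"dx":-64,"dy":-57,"dz":-5,"twist":-17.2},{"dx":-64,"dy":-57,"dz":-5,"twist":-17.2}]' 75; python3 to.py 0.6445 -0.0685 0.26 91.84
```

```text
time: 1.35
eef_pos: [0.5059, 0.1354, 0.2788]
tcp_rot: [-0.016, 1.0, 0.0, -0.0]
contact_force: [1.1, 1.2, 0.5]
opening: 0.748
finger_force: 0.0
t 1.35 pos [0.5059 0.1354 0.2788] ang 91.84 d [-13.2  -20.82   1.87] twist 0.0 F [1.1 1.2 0.5] op 0.748 ff 0.0 q6 -1.54
```

```bash
python3 -m pendant '[{"dx":-13.2,"dy":-20.8,"dz":1.9},{"dx":-13.2,"dy":-20.8,"dz":1.9},{"dx":-13.2,"dy":-20.8,"dz":1.9},{"dx":-13.2,"dy":-20.8,"dz":1.9},{"dx":-13.2,"dy":-20.8,"dz":1.9},{"dx":-13.2,"dy":-20.8,"dz":1.9},{"dx":-13.2,"dy":-20.8,"dz":1.9}]'; python3 to.py 0.6445 -0.0685 0.124 91.84
```

```text
t 1.35 pos [0.5059 0.1354 0.2788] ang 91.84 d [-13.2  -20.83  15.47] twist 0.0 F [1.1 1.2 0.5] op 0.748 ff 0.0 q6 -1.54$[0]: bad value
```

```bash
python3 -m pendant '[{"dx":-13.2,"dy":-20.8,"dz":1.9,"twist":0},{"dx":-13.2,"dy":-20.8,"dz":1.9,"twist":0},{"dx":-13.2,"dy":-20.8,"dz":1.9,"twist":0},{"dx":-13.2,"dy":-20.8,"dz":1.9,"twist":0},{"dx":-13.2,"dy":-20.8,"dz":1.9,"twist":0},{"dx":-13.2,"dy":-20.8,"dz":1.9,"twist":0},{"dx":-13.2,"dy":-20.8,"dz":1.9,"twist":0}]'; python3 to.py 0.6445 -0.0685 0.124 91.84
```

```text
time: 2.22
eef_pos: [0.6434, -0.065, 0.2604]
tcp_rot: [-0.017, 1.0, 0.0, 0.0]
contact_force: [0.7, -0.0, 0.0]
opening: 0.749
finger_force: 0.0
t 2.23 pos [ 0.6434 -0.065   0.2604] ang 91.94 d [-0.09 -0.36 13.64] twist 0.1 F [ 0.7 -0.   0. ] op 0.749 ff 0.0 q6 -1.86
```

```bash
python3 -m pendant '[{"dx":0,"dy":-0.2,"dz":4,"twist":0},{"dx":0,"dy":-0.2,"dz":8,"twist":0},{"dx":0,"dy":-0.2,"dz":10,"twist":0},{"dx":0,"dy":-0.2,"dz":10,"twist":0},{"dx":0,"dy":-0.2,"dz":10,"twist":0}]'; python3 to.py 0.6445 -0.0685 0.124 91.84
```

```text
time: 2.85
eef_pos: [0.6452, -0.0683, 0.1624]
tcp_rot: [-0.016, 1.0, -0.0, 0.002]
contact_force: [0.2, 0.4, -0.4]
opening: 0.75
finger_force: 0.0
t 2.85 pos [ 0.6452 -0.0683  0.1624] ang 91.89 d [ 0.08 -0.02  3.84] twist 0.05 F [ 0.2  0.4 -0.4] op 0.75 ff 0.0 q6 -1.87
```

Run:
```python
from h import *
t=cam('top');s=cam('scene')
a=t['img'][150:270,320:440];b=s['img'][160:300,240:380]
im=np.hstack([cv2.resize(a,(400,400)),cv2.resize(b,(400,400))])
cv2.imwrite('pics/g0.png',im[:,:,::-1])
```

```text
(no output)
```

View pics/g0.png

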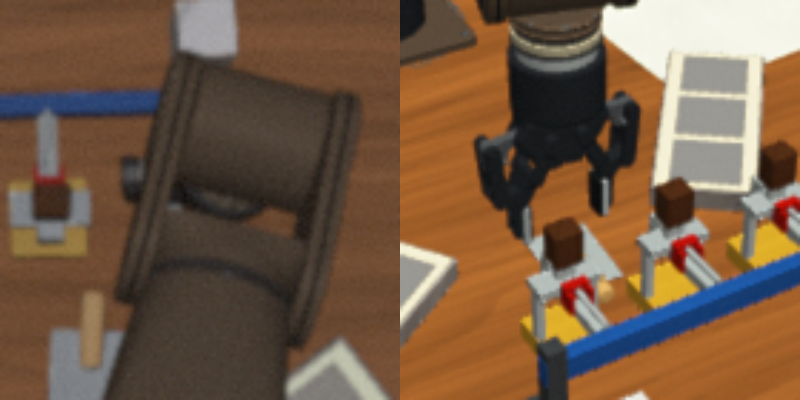

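The scene half shows the fingertips at crop (525,235) and (600,210), straddling the dark knob at (563,243), so the alignment is good. I descend and close.

```bash
python3 -m pendant '[{"dx":0,"dy":0,"dz":2,"twist":0},{"dx":0,"dy":0,"dz":3.8,"twist":0},{"dx":0,"dy":0,"dz":3.8,"twist":0},{"dx":0,"dy":0,"dz":3.8,"twist":0}]' && python3 -m pendant '[{"dx":0,"dy":0,"dz":0,"twist":0},{"dx":0,"dy":0,"dz":0,"twist":0},{"dx":0,"dy":0,"dz":0,"twist":0},{"dx":0,"dy":0,"dz":0,"twist":0},{"dx":0,"dy":0,"dz":0,"twist":0},{"dx":0,"dy":0,"dz":0,"twist":0},{"dx":0,"dy":0,"dz":0,"twist":0}]' 0 90; python3 to.py 0.6445 -0.0685 0.124 91.84
```

```text
time: 3.45
eef_pos: [0.6439, -0.0684, 0.1216]
tcp_rot: [-0.016, 1.0, 0.0, -0.0]
contact_force: [-1.0, -0.2, -0.5]
opening: 0.75
finger_force: 0.0
time: 4.32
eef_pos: [0.6446, -0.068, 0.1232]
tcp_rot: [-0.016, 1.0, 0.0, 0.001]
contact_force: [-1.0, 2.6, 6.3]
opening: 0.315
finger_force: 89.1
t 4.33 pos [ 0.6446 -0.068   0.1232] ang 91.85 d [ 0.01 -0.05 -0.08] twist 0.01 F [-1.   2.6  6.3] op 0.315 ff 89.1 q6 -1.87
```

```bash
python3 -m pendant '[{"dx":-0.5,"dy":0,"dz":0,"twist":0},{"dx":-1,"dy":0,"dz":0,"twist":0},{"dx":-1.3,"dy":0,"dz":0,"twist":0},{"dx":-1.3,"dy":0,"dz":0,"twist":0},{"dx":-1.3,"dy":0,"dz":0,"twist":0},{"dx":-1.3,"dy":0,"dz":0,"twist":0}]'
python3 - <<'E'
from h import *
c=cam('scene');save(c,'push0',(240,200,360,320),4)
E
```

```text
time: 5.08
eef_pos: [0.653, -0.0679, 0.1232]
tcp_rot: [-0.017, 1.0, 0.0, -0.006]
contact_force: [-14.4, 2.2, 13.9]
opening: 0.313
finger_force: 90.4
```

View pics/push0.png

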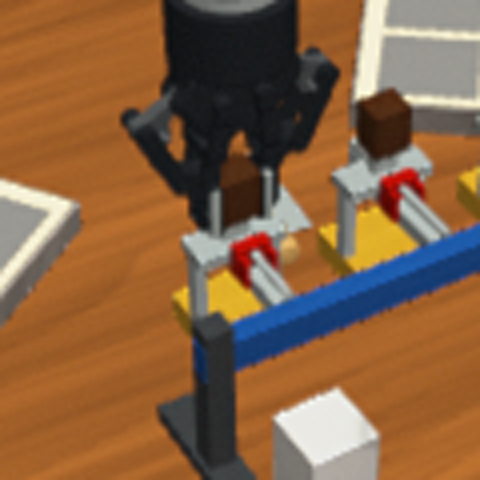

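The weight is gripped, the keeper is half pushed, and there is about 14 N of down-press adding friction. I'll ease up slightly, then push on.

```bash
python3 -m pendant '[{"dx":0,"dy":0,"dz":-0.15,"twist":0},{"dx":0,"dy":0,"dz":-0.15,"twist":0},{"dx":0,"dy":0,"dz":-0.15,"twist":0}]'; python3 to.py 0.6445 -0.0685 0.124 91.84
```

```text
time: 5.5
eef_pos: [0.6529, -0.0679, 0.1232]
tcp_rot: [-0.017, 1.0, 0.0, -0.006]
contact_force: [-11.3, 1.9, 8.6]
opening: 0.322
finger_force: 89.8
t 5.5 pos [ 0.6529 -0.0679  0.1232] ang 91.92 d [ 0.84 -0.03 -0.07] twist 0.08 F [-11.3   1.9   8.6] op 0.322 ff 89.8 q6 -1.86
```

```bash
python3 -m pendant '[{"dx":0,"dy":0,"dz":-0.25,"twist":0},{"dx":0,"dy":0,"dz":-0.25,"twist":0},{"dx":-0.2,"dy":0,"dz":-0.25,"twist":0},{"dx":-0.3,"dy":0,"dz":-0.25,"twist":0},{"dx":-0.3,"dy":0,"dz":-0.25,"twist":0},{"dx":-0.3,"dy":0,"dz":-0.25,"twist":0}]'; python3 to.py 0.6445 -0.0685 0.124 91.84
```

```text
time: 6.25
eef_pos: [0.6553, -0.0679, 0.1233]
tcp_rot: [-0.017, 1.0, 0.0, -0.007]
contact_force: [-8.8, 0.2, 2.7]
opening: 0.317
finger_force: 88.9
t 6.25 pos [ 0.6553 -0.0679  0.1233] ang 91.91 d [ 1.08 -0.03 -0.05] twist 0.07 F [-8.8  0.2  2.7] op 0.317 ff 88.9 q6 -1.86
```

```bash
python3 -m pendant '[{"dx":-0.25,"dy":0,"dz":-0.05,"twist":0},{"dx":-0.25,"dy":0,"dz":-0.05,"twist":0},{"dx":-0.25,"dy":0,"dz":-0.05,"twist":0},{"dx":-0.25,"dy":0,"dz":-0.05,"twist":0}]'; python3 to.py 0.6445 -0.0685 0.124 91.84;python3 - <<'E'
from h import *
from meas import blobs
c=cam('scene');P=cloud(c);hsv=cv2.cvtColor(c['img'],cv2.COLOR_RGB2HSV);H,S,V=[hsv[...,i].astype(int) for i in range(3)]
for a in blobs(((H<6)|(H>174))&(S>150)&(V>70)&(P[...,2]>.09)&(P[...,2]<.13)&(abs(P[...,1])<.2)&(c['depth']>0),P,15):print(a[0].round(1),a[1],a[2].round(4),a[3].max(0).round(4))
E
```

```text
time: 6.75
eef_pos: [0.6577, -0.0678, 0.1233]
tcp_rot: [-0.017, 1.0, 0.0, -0.007]
contact_force: [-8.0, 0.2, 0.9]
opening: 0.32
finger_force: 88.8
t 6.75 pos [ 0.6577 -0.0678  0.1233] ang 91.9 d [ 1.32 -0.03 -0.05] twist 0.06 F [-8.   0.2  0.9] op 0.32 ff 88.8 q6 -1.86
[374.9 233.5] 64 [0.6599 0.1462 0.1134] [0.6722 0.1769 0.121 ]
[339.1 247. ] 69 [0.6641 0.0375 0.1138] [0.6741 0.0554 0.12  ]
[303.3 264.3] 72 [ 0.6787 -0.0703  0.1145] [ 0.6883 -0.0541  0.1197]
```

```bash
python3 -m pendant '[{"dx":0,"dy":0,"dz":-0.6,"twist":0},{"dx":0,"dy":0,"dz":-1.2,"twist":0},{"dx":0.1,"dy":0,"dz":-1.8,"twist":0},{"dx":0.2,"dy":0,"dz":-2.5,"twist":0},{"dx":0.2,"dy":0,"dz":-3.2,"twist":0},{"dx":0.2,"dy":0,"dz":-3.2,"twist":0},{"dx":0.2,"dy":0,"dz":-3.2,"twist":0}]'; python3 to.py 0.5675 -0.071 0.1545 91.84;python3 - <<'E'
from h import *
c=cam('scene');save(c,'lift0',(240,190,360,310),4)
E
```

```text
time: 7.68
eef_pos: [0.6607, -0.0679, 0.1587]
tcp_rot: [-0.016, 1.0, -0.0, 0.0]
contact_force: [-0.1, 0.6, -6.0]
opening: 0.312
finger_force: 88.7
t 7.67 pos [ 0.6607 -0.0679  0.1587] ang 91.86 d [ 9.32 -0.01  0.42] twist 0.02 F [-0.1  0.6 -6. ] op 0.312 ff 88.7 q6 -1.86
```

View pics/lift0.png

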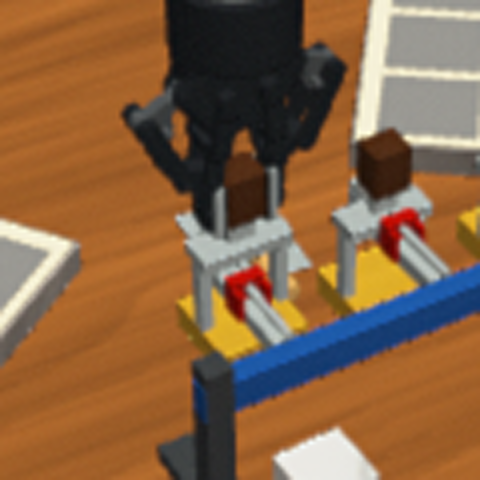

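The picture shows the weight free of its hook, upright, with the keeper sprung shut at (247,290). The lift came out at 35 mm, so I lower it 4 mm and draw it forward.

```bash
python3 -m pendant '[{"dx":0,"dy":0,"dz":0.4,"twist":0},{"dx":0,"dy":0,"dz":0.4,"twist":0},{"dx":1.5,"dy":0,"dz":0.4,"twist":0},{"dx":3.5,"dy":0,"dz":0.4,"twist":0},{"dx":6,"dy":0,"dz":0.4,"twist":0},{"dx":8.5,"dy":0,"dz":0.4,"twist":0},{"dx":10,"dy":0,"dz":0.4,"twist":0},{"dx":10,"dy":0,"dz":0.4,"twist":0},{"dx":10,"dy":0,"dz":-5,"twist":0},{"dx":10,"dy":0,"dz":-11,"twist":0}]'; python3 to.py 0.3415 -0.2785 0.28 37.4
```

```text
time: 8.98
eef_pos: [0.5608, -0.071, 0.2688]
tcp_rot: [-0.016, 1.0, 0.0, -0.001]
contact_force: [1.6, -1.2, -4.7]
opening: 0.318
finger_force: 90.1
t 8.97 pos [ 0.5608 -0.071   0.2688] ang 91.85 d [ 22.59 -20.03  -1.11] twist 54.45 F [ 1.6 -1.2 -4.7] op 0.318 ff 90.1 q6 -1.91
```

```bash
python3 -m pendant '[{"dx":4,"dy":-3.5,"dz":-1.1,"twist":8},{"dx":8,"dy":-7,"dz":-1.1,"twist":16},{"dx":12,"dy":-10.5,"dz":-1.1,"twist":24},{"dx":16,"dy":-14,"dz":-1.1,"twist":32},{"dx":20,"dy":-17.5,"dz":-1.1,"twist":40},{"dx":22.6,"dy":-20,"dz":-1.1,"twist":48},{"dx":22.6,"dy":-20,"dz":-1.1,"twist":54.4},{"dx":22.6,"dy":-20,"dz":-1.1,"twist":54.4},{"dx":22.6,"dy":-20,"dz":-1.1,"twist":54.4}]'; python3 to.py 0.3415 -0.2785 0.1183 37.4
```

```text
time: 10.1
eef_pos: [0.3417, -0.2783, 0.2799]
tcp_rot: [0.442, 0.897, -0.0, 0.0]
contact_force: [-0.4, -0.0, -5.2]
opening: 0.319
finger_force: 90.6
t 10.1 pos [ 0.3417 -0.2783  0.2799] ang 37.59 d [ 1.000e-02 -3.000e-02  1.616e+01] twist 0.19 F [-0.4 -0.  -5.2] op 0.319 ff 90.6 q6 -1.57
```

```bash
python3 -m pendant '[{"dx":0,"dy":0,"dz":5,"twist":0.2},{"dx":0,"dy":0,"dz":10,"twist":0.2},{"dx":0,"dy":0,"dz":13.5,"twist":0.2},{"dx":0,"dy":0,"dz":15,"twist":0.2},{"dx":0,"dy":0,"dz":15.5,"twist":0.2},{"dx":0,"dy":0,"dz":15.5,"twist":0.2},{"dx":0,"dy":0,"dz":15.5,"twist":0.2}]'; python3 to.py 0.3415 -0.2785 0.1183 37.4
python3 - <<'E'
from h import *
c=cam('scene');save(c,'pl0',(130,200,290,300),5)
E
```

```text
time: 10.98
eef_pos: [0.342, -0.2793, 0.1264]
tcp_rot: [0.444, 0.896, -0.001, 0.002]
contact_force: [-0.3, -0.3, -4.0]
opening: 0.318
finger_force: 90.7
t 10.97 pos [ 0.342  -0.2793  0.1264] ang 37.27 d [0.1  0.   0.81] twist -0.13 F [-0.3 -0.3 -4. ] op 0.318 ff 90.7 q6 -1.57
```

View pics/pl0.png

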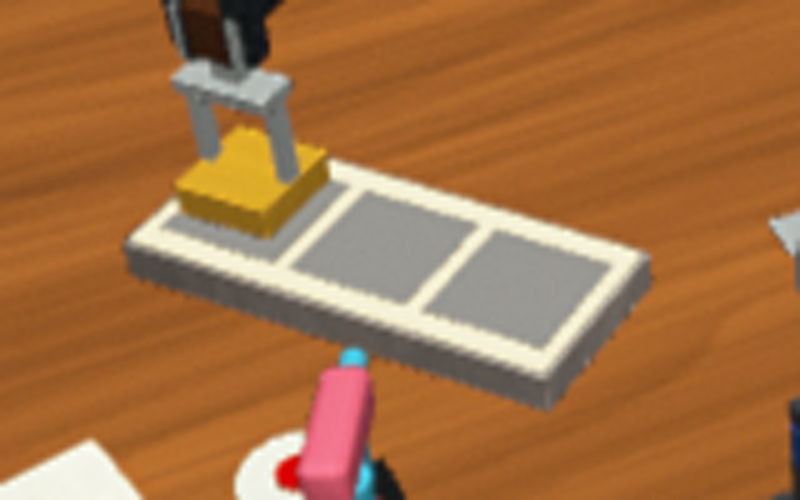

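The weight hangs just above the far-left square (crop (250,185)), upright, but its base looks slightly turned against the square. I'll measure that.

```bash
cat > base.py <<'E'
from h import *
import sys
def base(n,x,y):
    c=cam(n);P=cloud(c);hsv=cv2.cvtColor(c['img'],cv2.COLOR_RGB2HSV);H,S,V=[hsv[...,i].astype(int) for i in range(3)]
    m=(H>15)&(H<30)&(S>130)&(V>80)&(np.hypot(P[...,0]-x,P[...,1]-y)<.055)&(P[...,2]<.12)&(P[...,2]>.025)
    q=P[m];zt=np.percentile(q[:,2],90);t=q[q[:,2]>zt-.006]
    A=np.c_[t[:,:2],np.ones(len(t))];pl=np.linalg.lstsq(A,t[:,2],rcond=None)[0]
    print(n,len(q),'top z',zt.round(4),'slope',pl[:2].round(3),'rect',cv2.minAreaRect((t[:,:2]*1000).astype(np.float32)))
for n in sys.argv[3:]: base(n,float(sys.argv[1]),float(sys.argv[2]))
E
python3 base.py .3415 -.2785 scene top
python3 - <<'E'
from h import *
# square-tablet angle from scene, refined
c=np.load('scene.npz');P=cloud(c)
hsv=cv2.cvtColor(c['img'],cv2.COLOR_RGB2HSV);S,V=hsv[...,1].astype(int),hsv[...,2]
m=(S<60)&(abs(P[...,2]-.025)<.008)&(P[...,1]<-.1)&(P[...,0]<.6)
print(cv2.minAreaRect((P[m][:,:2]*1000).astype(np.float32)))
E
```

```text
scene 395 top z 0.0564 slope [0.009 0.015] rect ((343.5210266113281, -279.0294189453125), (65.74097442626953, 61.73689270019531), 34.3274040222168)
top 163 top z 0.0577 slope [ 0.027 -0.024] rect ((336.37225341796875, -258.155029296875), (45.54692077636719, 22.433109283447266), 37.340389251708984)
((-144.0439453125, -142.94326782226562), (424.44171142578125, 1592.2513427734375), 73.82720184326172)
```

It measures aligned within 3° and centred. I lower it gently.

```bash
python3 -m pendant '[{"dx":0,"dy":0,"dz":0.25,"twist":0},{"dx":0,"dy":0,"dz":0.45,"twist":0},{"dx":0,"dy":0,"dz":0.6,"twist":0},{"dx":0,"dy":0,"dz":0.7,"twist":0},{"dx":0,"dy":0,"dz":0.75,"twist":0},{"dx":0,"dy":0,"dz":0.75,"twist":0},{"dx":0,"dy":0,"dz":0.75,"twist":0}]'; python3 to.py 0.3415 -0.2785 0.1183 37.4
```

```text
time: 12.0
eef_pos: [0.3414, -0.2784, 0.1185]
tcp_rot: [0.444, 0.896, 0.0, -0.0]
contact_force: [-2.1, 4.4, 5.8]
opening: 0.317
finger_force: 92.2
t 12.0 pos [ 0.3414 -0.2784  0.1185] ang 37.26 d [-0.01 -0.    0.02] twist -0.14 F [-2.1  4.4  5.8] op 0.317 ff 92.2 q6 -1.57
```

```bash
python3 -m pendant '[{"dx":0,"dy":0,"dz":-0.1,"twist":0},{"dx":0,"dy":0,"dz":-0.15,"twist":0}]' && python3 -m pendant '[{"dx":0,"dy":0,"dz":0,"twist":0},{"dx":0,"dy":0,"dz":0,"twist":0},{"dx":0,"dy":0,"dz":0,"twist":0},{"dx":0,"dy":0,"dz":-1,"twist":0},{"dx":0,"dy":0,"dz":-3,"twist":0},{"dx":0,"dy":0,"dz":-7,"twist":0},{"dx":0,"dy":0,"dz":-12,"twist":0},{"dx":0,"dy":0,"dz":-14,"twist":0}]' 65; python3 base.py .3415 -.2785 scene; python3 to.py 0.641 0.0415 0.24 91.84
```

```text
time: 12.25
eef_pos: [0.3412, -0.2782, 0.1186]
tcp_rot: [0.444, 0.896, 0.0, 0.0]
contact_force: [-0.8, 1.1, -1.7]
opening: 0.318
finger_force: 91.1
time: 13.25
eef_pos: [0.3422, -0.2795, 0.2633]
tcp_rot: [0.444, 0.896, -0.002, 0.003]
contact_force: [1.2, 0.1, -0.7]
opening: 0.651
finger_force: 0.0
scene 394 top z 0.0484 slope [-0.008 -0.006] rect ((342.6152648925781, -278.52801513671875), (65.42210388183594, 62.68339538574219), 40.252384185791016)
t 13.3 pos [ 0.3427 -0.2801  0.2651] ang 37.27 d [ 7.55 43.22  2.43] twist -54.57 F [ 1.5 -0.4  1.5] op 0.648 ff 0.0 q6 -1.57
```

```bash
python3 -m pendant '[{"dx":1,"dy":6,"dz":0,"twist":-8},{"dx":2,"dy":12,"dz":0,"twist":-16},{"dx":3.2,"dy":18,"dz":0,"twist":-24},{"dx":4.2,"dy":24,"dz":0,"twist":-32},{"dx":5.2,"dy":30,"dz":0,"twist":-40},{"dx":6.3,"dy":36,"dz":1,"twist":-48},{"dx":7.5,"dy":42,"dz":2.4,"twist":-54.6},{"dx":7.5,"dy":43.2,"dz":2.4,"twist":-54.6},{"dx":7.5,"dy":43.2,"dz":2.4,"twist":-54.6},{"dx":7.5,"dy":43.2,"dz":2.4,"twist":-54.6}]'; python3 to.py 0.641 0.0415 0.124 91.84
```

```text
time: 14.55
eef_pos: [0.6392, 0.0418, 0.2352]
tcp_rot: [-0.015, 1.0, -0.0, 0.0]
contact_force: [-0.5, -0.5, 0.7]
opening: 0.651
finger_force: 0.0
t 14.55 pos [0.6392 0.0418 0.2352] ang 91.77 d [-0.17 -0.03 11.12] twist -0.07 F [-0.5 -0.5  0.7] op 0.651 ff 0.0 q6 -1.69
```

```bash
python3 -m pendant '[{"dx":-0.15,"dy":0,"dz":4,"twist":0},{"dx":-0.15,"dy":0,"dz":8,"twist":0},{"dx":-0.15,"dy":0,"dz":10.5,"twist":0},{"dx":-0.15,"dy":0,"dz":11.1,"twist":0},{"dx":-0.15,"dy":0,"dz":11.1,"twist":0},{"dx":-0.15,"dy":0,"dz":11.1,"twist":0}]' && python3 to.py 0.641 0.0415 0.124 91.84 && python3 -m pendant '[{"dx":0,"dy":0,"dz":0,"twist":0},{"dx":0,"dy":0,"dz":0,"twist":0},{"dx":0,"dy":0,"dz":0,"twist":0},{"dx":0,"dy":0,"dz":0,"twist":0},{"dx":0,"dy":0,"dz":0,"twist":0},{"dx":0,"dy":0,"dz":-0.2,"twist":0},{"dx":0,"dy":0,"dz":-0.2,"twist":0}]' 0 90; python3 to.py 0.641 0.0415 0.124 91.84
```

```text
time: 15.3
eef_pos: [0.6422, 0.0426, 0.1259]
tcp_rot: [-0.016, 1.0, -0.0, 0.002]
contact_force: [0.0, 0.5, 0.1]
opening: 0.649
finger_force: 0.0
t 15.3 pos [0.6422 0.0426 0.1259] ang 91.83 d [ 0.13 -0.1   0.19] twist -0.01 F [0.  0.5 0.1] op 0.649 ff 0.0 q6 -1.69
time: 16.18
eef_pos: [0.6411, 0.0431, 0.1251]
tcp_rot: [-0.016, 1.0, 0.0, 0.0]
contact_force: [2.1, 2.5, -1.0]
opening: 0.32
finger_force: 89.2
t 16.18 pos [0.6411 0.0431 0.1251] ang 91.86 d [ 0.01 -0.16  0.11] twist 0.02 F [ 2.1  2.5 -1. ] op 0.32 ff 89.2 q6 -1.69
```

Now push. Previously a commanded 18.5 mm was needed to move 13 mm.

```bash
cat > keep.py <<'E'
from h import *
from meas import blobs
c=cam('scene');P=cloud(c);hsv=cv2.cvtColor(c['img'],cv2.COLOR_RGB2HSV);H,S,V=[hsv[...,i].astype(int) for i in range(3)]
for a in blobs(((H<6)|(H>174))&(S>150)&(V>70)&(P[...,2]>.09)&(P[...,2]<.13)&(abs(P[...,1])<.2)&(c['depth']>0),P,15):print(a[0].round(1),a[1],a[2].round(4))
E
python3 -m pendant '[{"dx":-0.4,"dy":0,"dz":0,"twist":0},{"dx":-0.8,"dy":0,"dz":0,"twist":0},{"dx":-1.2,"dy":0,"dz":0,"twist":0},{"dx":-1.4,"dy":0,"dz":0,"twist":0},{"dx":-1.6,"dy":0,"dz":0,"twist":0},{"dx":-1.6,"dy":0,"dz":0,"twist":0},{"dx":-1.6,"dy":0,"dz":0,"twist":0}]'; python3 to.py 0.641 0.0415 0.124 91.84;python3 keep.py
```

```text
time: 17.05
eef_pos: [0.6531, 0.0433, 0.1252]
tcp_rot: [-0.017, 1.0, -0.0, -0.007]
contact_force: [-10.5, 0.6, 7.1]
opening: 0.315
finger_force: 90.0
t 17.05 pos [0.6531 0.0433 0.1252] ang 91.89 d [ 1.21 -0.14  0.13] twist 0.05 F [-10.5   0.6   7.1] op 0.315 ff 90.0 q6 -1.69
[375.  233.5] 63 [0.6598 0.1464 0.1135]
[341.2 249.2] 69 [0.6731 0.0376 0.1144]
[300.7 262. ] 77 [ 0.6664 -0.0724  0.1127]
```

```bash
python3 -m pendant '[{"dx":0,"dy":0,"dz":-0.2,"twist":0},{"dx":-0.1,"dy":0,"dz":-0.2,"twist":0},{"dx":-0.15,"dy":0,"dz":-0.2,"twist":0},{"dx":-0.15,"dy":0,"dz":-0.2,"twist":0},{"dx":-0.15,"dy":0,"dz":-0.2,"twist":0}]'; python3 to.py 0.641 0.0415 0.124 91.84;python3 keep.py
```

```text
time: 17.73
eef_pos: [0.6537, 0.0433, 0.1252]
tcp_rot: [-0.017, 1.0, -0.0, -0.008]
contact_force: [-10.6, -0.4, 2.7]
opening: 0.319
finger_force: 89.4
t 17.73 pos [0.6537 0.0433 0.1252] ang 91.89 d [ 1.28 -0.14  0.14] twist 0.05 F [-10.6  -0.4   2.7] op 0.319 ff 89.4 q6 -1.69
[374.9 233.5] 64 [0.66   0.1465 0.1131]
[341.6 249.3] 68 [0.6734 0.0383 0.114 ]
[300.8 261.9] 76 [ 0.6669 -0.0722  0.1139]
```

```bash
python3 -m pendant '[{"dx":-0.1,"dy":0,"dz":-0.1,"twist":0},{"dx":-0.25,"dy":0,"dz":-0.1,"twist":0},{"dx":-0.25,"dy":0,"dz":-0.1,"twist":0},{"dx":-0.25,"dy":0,"dz":-0.1,"twist":0},{"dx":-0.25,"dy":0,"dz":-0.1,"twist":0}]'; python3 to.py 0.641 0.0415 0.124 91.84;python3 keep.py
```

```text
time: 18.4
eef_pos: [0.6559, 0.0434, 0.1252]
tcp_rot: [-0.016, 1.0, -0.0, -0.008]
contact_force: [-8.8, -0.5, 0.6]
opening: 0.315
finger_force: 89.4
t 18.4 pos [0.6559 0.0434 0.1252] ang 91.89 d [ 1.5  -0.14  0.15] twist 0.05 F [-8.8 -0.5  0.6] op 0.315 ff 89.4 q6 -1.69
[374.9 233.5] 64 [0.6584 0.1458 0.1125]
[342.1 249.7] 69 [0.6761 0.039  0.1139]
[300.7 262. ] 77 [ 0.6667 -0.0725  0.1131]
```

```bash
python3 -m pendant '[{"dx":0,"dy":0,"dz":-0.6,"twist":0},{"dx":0,"dy":0,"dz":-1.2,"twist":0},{"dx":0.1,"dy":0,"dz":-1.8,"twist":0},{"dx":0.2,"dy":0,"dz":-2.4,"twist":0},{"dx":0.2,"dy":0,"dz":-2.8,"twist":0},{"dx":0.2,"dy":0,"dz":-2.8,"twist":0},{"dx":0.2,"dy":0,"dz":-2.8,"twist":0}]'; python3 to.py 0.559 0.0405 0.1562 91.84;python3 keep.py
```

```text
time: 19.32
eef_pos: [0.6592, 0.0435, 0.1567]
tcp_rot: [-0.016, 1.0, -0.0, 0.0]
contact_force: [1.0, 0.1, -6.5]
opening: 0.317
finger_force: 89.0
t 19.32 pos [0.6592 0.0435 0.1567] ang 91.85 d [10.03  0.03  0.04] twist 0.01 F [ 1.   0.1 -6.5] op 0.317 ff 89.0 q6 -1.69
[375.  233.5] 63 [0.6594 0.146  0.1131]
[339.3 246.9] 69 [0.663  0.0374 0.1141]
[300.7 262. ] 77 [ 0.6671 -0.0724  0.113 ]
```

```bash
python3 -m pendant '[{"dx":0.5,"dy":0,"dz":0,"twist":0},{"dx":2,"dy":0,"dz":0,"twist":0},{"dx":4.5,"dy":0,"dz":0,"twist":0},{"dx":7,"dy":0,"dz":0,"twist":0},{"dx":9,"dy":0,"dz":0,"twist":0},{"dx":10,"dy":0,"dz":0,"twist":0},{"dx":10,"dy":0,"dz":0,"twist":0},{"dx":10,"dy":0,"dz":-5,"twist":0},{"dx":10,"dy":0,"dz":-11,"twist":0},{"dx":10,"dy":0,"dz":-13,"twist":0}]'; python3 to.py 0.409 -0.227 0.285 37.4
```

```text
time: 20.62
eef_pos: [0.5622, 0.0401, 0.2924]
tcp_rot: [-0.016, 1.0, -0.001, 0.006]
contact_force: [1.0, -0.2, -5.7]
opening: 0.317
finger_force: 90.8
t 20.62 pos [0.5622 0.0401 0.2924] ang 91.86 d [ 16.19 -26.2    0.6 ] twist 54.46 F [ 1.  -0.2 -5.7] op 0.317 ff 90.8 q6 -1.71
```

```bash
python3 -m pendant '[{"dx":3,"dy":-4,"dz":0,"twist":8},{"dx":6,"dy":-8,"dz":0,"twist":16},{"dx":9,"dy":-13,"dz":0,"twist":24},{"dx":11,"dy":-17,"dz":0,"twist":32},{"dx":13,"dy":-21,"dz":0,"twist":40},{"dx":15,"dy":-25,"dz":0,"twist":48},{"dx":16,"dy":-26.2,"dz":0,"twist":54.4},{"dx":16,"dy":-26.2,"dz":0,"twist":54.4},{"dx":16,"dy":-26.2,"dz":0,"twist":54.4}]'; python3 to.py 0.409 -0.227 0.1202 37.4
```

```text
time: 21.75
eef_pos: [0.4079, -0.2261, 0.2856]
tcp_rot: [0.442, 0.897, 0.001, -0.001]
contact_force: [0.0, 0.1, -5.8]
opening: 0.313
finger_force: 91.7
t 21.75 pos [ 0.4079 -0.2261  0.2856] ang 37.55 d [-0.17  0.03 16.54] twist 0.15 F [ 0.   0.1 -5.8] op 0.313 ff 91.7 q6 -1.38
```

```bash
python3 -m pendant '[{"dx":0,"dy":0,"dz":5,"twist":0},{"dx":-0.1,"dy":0,"dz":10,"twist":0},{"dx":-0.1,"dy":0,"dz":13.5,"twist":0},{"dx":-0.1,"dy":0,"dz":15,"twist":0},{"dx":-0.1,"dy":0,"dz":15.7,"twist":0},{"dx":-0.1,"dy":0,"dz":15.7,"twist":0},{"dx":-0.1,"dy":0,"dz":15.7,"twist":0}]'; python3 base.py .409 -.227 scene;  python3 to.py 0.409 -0.227 0.1202 37.4
```

```text
time: 22.62
eef_pos: [0.4094, -0.2283, 0.1314]
tcp_rot: [0.443, 0.897, -0.0, 0.002]
contact_force: [0.5, -0.5, -6.5]
opening: 0.316
finger_force: 91.5
scene 433 top z 0.0597 slope [0.004 0.002] rect ((410.11199951171875, -227.56710815429688), (66.25244140625, 63.60093688964844), 36.32573318481445)
t 22.68 pos [ 0.4092 -0.2283  0.1313] ang 37.46 d [0.12 0.06 1.11] twist 0.06 F [-0.3 -0.3 -5.3] op 0.317 ff 91.5 q6 -1.38
```

```bash
python3 -m pendant '[{"dx":0,"dy":0,"dz":0.4,"twist":0},{"dx":0,"dy":0,"dz":0.7,"twist":0},{"dx":0,"dy":0,"dz":0.9,"twist":0},{"dx":0,"dy":0,"dz":1.0,"twist":0},{"dx":0,"dy":0,"dz":1.07,"twist":0},{"dx":0,"dy":0,"dz":1.1,"twist":0},{"dx":0,"dy":0,"dz":1.1,"twist":0},{"dx":0,"dy":0,"dz":1.1,"twist":0}]'; python3 to.py 0.409 -0.227 0.1202 37.4
```

```text
time: 23.68
eef_pos: [0.4086, -0.2276, 0.1202]
tcp_rot: [0.443, 0.897, -0.0, -0.0]
contact_force: [-3.8, 3.2, 5.0]
opening: 0.318
finger_force: 93.2
t 23.68 pos [ 0.4086 -0.2276  0.1202] ang 37.46 d [ 0.02  0.07 -0.  ] twist 0.06 F [-3.8  3.2  5. ] op 0.318 ff 93.2 q6 -1.38
```

```bash
python3 -m pendant '[{"dx":0,"dy":0,"dz":-0.1,"twist":0},{"dx":0,"dy":0,"dz":-0.15,"twist":0}]' && python3 -m pendant '[{"dx":0,"dy":0,"dz":0,"twist":0},{"dx":0,"dy":0,"dz":0,"twist":0},{"dx":0,"dy":0,"dz":0,"twist":0},{"dx":0,"dy":0,"dz":-1,"twist":0},{"dx":0,"dy":0,"dz":-3,"twist":0},{"dx":0,"dy":0,"dz":-7,"twist":0},{"dx":0,"dy":0,"dz":-12,"twist":0},{"dx":0,"dy":0,"dz":-14,"twist":0}]' 65; python3 base.py .409 -.227 scene; python3 to.py 0.6375 0.153 0.24 91.84
```

```text
time: 23.92
eef_pos: [0.4084, -0.2275, 0.1202]
tcp_rot: [0.443, 0.897, -0.0, 0.0]
contact_force: [-1.8, 1.6, -1.8]
opening: 0.314
finger_force: 92.2
time: 24.92
eef_pos: [0.4096, -0.2285, 0.2649]
tcp_rot: [0.443, 0.897, -0.001, 0.004]
contact_force: [-0.0, -0.4, -0.8]
opening: 0.648
finger_force: 0.0
scene 429 top z 0.048 slope [-0.003  0.005] rect ((399.8678283691406, -234.4304962158203), (84.51864624023438, 65.57088470458984), 37.334754943847656)
t 24.98 pos [ 0.4102 -0.229   0.2667] ang 37.47 d [16.52 41.28  2.58] twist -54.37 F [ 1.1 -1.2  1.7] op 0.654 ff 0.0 q6 -1.38
```

```bash
python3 -m pendant '[{"dx":2,"dy":5.5,"dz":0,"twist":-8},{"dx":4.4,"dy":11,"dz":0,"twist":-16},{"dx":6.6,"dy":16.5,"dz":0,"twist":-24},{"dx":8.8,"dy":22,"dz":0,"twist":-32},{"dx":11,"dy":27.5,"dz":0,"twist":-40},{"dx":13.2,"dy":33,"dz":1,"twist":-48},{"dx":15.4,"dy":38.5,"dz":2.5,"twist":-54.4},{"dx":16.5,"dy":41.3,"dz":2.5,"twist":-54.4},{"dx":16.5,"dy":41.3,"dz":2.5,"twist":-54.4},{"dx":16.5,"dy":41.3,"dz":2.5,"twist":-54.4}]'; python3 to.py 0.6375 0.153 0.1255 91.84
```

```text
time: 26.22
eef_pos: [0.6355, 0.1541, 0.2348]
tcp_rot: [-0.016, 1.0, -0.0, -0.0]
contact_force: [0.4, -0.4, -0.2]
opening: 0.65
finger_force: 0.0
t 26.23 pos [0.6355 0.1541 0.2348] ang 91.85 d [-0.21 -0.11 10.93] twist 0.01 F [ 0.4 -0.4 -0.2] op 0.65 ff 0.0 q6 -1.52
```

```bash
python3 -m pendant '[{"dx":-0.2,"dy":0,"dz":4,"twist":0},{"dx":-0.2,"dy":-0.1,"dz":8,"twist":0},{"dx":-0.2,"dy":-0.1,"dz":10.3,"twist":0},{"dx":-0.2,"dy":-0.1,"dz":10.9,"twist":0},{"dx":-0.2,"dy":-0.1,"dz":10.9,"twist":0},{"dx":-0.2,"dy":-0.1,"dz":10.9,"twist":0}]' && python3 -m pendant '[{"dx":0,"dy":0,"dz":0,"twist":0},{"dx":0,"dy":0,"dz":0,"twist":0},{"dx":0,"dy":0,"dz":0,"twist":0},{"dx":0,"dy":0,"dz":0,"twist":0},{"dx":0,"dy":0,"dz":0,"twist":0},{"dx":0,"dy":0,"dz":-0.3,"twist":0},{"dx":0,"dy":0,"dz":-0.3,"twist":0}]' 0 90; python3 to.py 0.6375 0.153 0.124 91.84
```

```text
time: 26.98
eef_pos: [0.639, 0.1535, 0.1282]
tcp_rot: [-0.016, 1.0, 0.0, 0.002]
contact_force: [0.4, 0.4, 0.3]
opening: 0.652
finger_force: 0.0
time: 27.85
eef_pos: [0.6374, 0.1537, 0.1276]
tcp_rot: [-0.016, 1.0, -0.0, -0.001]
contact_force: [2.2, 0.9, -4.6]
opening: 0.321
finger_force: 88.8
t 27.85 pos [0.6374 0.1537 0.1276] ang 91.86 d [-0.01 -0.07  0.36] twist 0.02 F [ 2.2  0.9 -4.6] op 0.321 ff 88.8 q6 -1.52
```

```bash
python3 -m pendant '[{"dx":-0.4,"dy":0,"dz":0,"twist":0},{"dx":-0.8,"dy":0,"dz":0,"twist":0},{"dx":-1.2,"dy":0,"dz":0,"twist":0},{"dx":-1.5,"dy":0,"dz":0,"twist":0},{"dx":-1.8,"dy":0,"dz":-0.1,"twist":0},{"dx":-1.8,"dy":0,"dz":-0.1,"twist":0},{"dx":-1.8,"dy":0,"dz":-0.1,"twist":0},{"dx":-1.8,"dy":0,"dz":-0.1,"twist":0}]'; python3 to.py 0.6375 0.153 0.124 91.84;python3 keep.py
```

```text
time: 28.85
eef_pos: [0.6525, 0.1542, 0.1277]
tcp_rot: [-0.016, 1.0, -0.0, -0.005]
contact_force: [-6.5, -0.8, -2.1]
opening: 0.315
finger_force: 89.1
t 28.85 pos [0.6525 0.1542 0.1277] ang 91.87 d [ 1.5  -0.07  0.39] twist 0.03 F [-6.5 -0.8 -2.1] op 0.315 ff 89.1 q6 -1.52
[377.6 236. ] 64 [0.6723 0.1461 0.1137]
[339.  247.1] 71 [0.6637 0.0373 0.1142]
[300.7 262. ] 77 [ 0.667  -0.0735  0.1123]
```

```bash
python3 -m pendant '[{"dx":0,"dy":0,"dz":-0.6,"twist":0},{"dx":0,"dy":0,"dz":-1.2,"twist":0},{"dx":0.1,"dy":0,"dz":-1.8,"twist":0},{"dx":0.2,"dy":0,"dz":-2.4,"twist":0},{"dx":0.2,"dy":0,"dz":-2.8,"twist":0},{"dx":0.2,"dy":0,"dz":-2.8,"twist":0},{"dx":0.2,"dy":0,"dz":-2.8,"twist":0}]'; python3 to.py 0.555 0.151 0.1587 91.84;python3 keep.py
```

```text
time: 29.78
eef_pos: [0.6541, 0.1542, 0.1583]
tcp_rot: [-0.016, 1.0, -0.0, 0.0]
contact_force: [-0.7, 0.4, -4.6]
opening: 0.316
finger_force: 89.0
t 29.77 pos [0.6541 0.1542 0.1583] ang 91.85 d [ 9.91  0.   -0.04] twist 0.01 F [-0.7  0.4 -4.6] op 0.316 ff 89.0 q6 -1.52
[374.8 233.3] 65 [0.6595 0.1468 0.1132]
[339.  247.2] 72 [0.6624 0.0368 0.1127]
[300.7 261.9] 76 [ 0.6666 -0.0717  0.1137]
```

```bash
python3 -m pendant '[{"dx":0.5,"dy":0,"dz":0,"twist":0},{"dx":2,"dy":0,"dz":0,"twist":0},{"dx":4.5,"dy":0,"dz":0,"twist":0},{"dx":7,"dy":0,"dz":0,"twist":0},{"dx":9,"dy":0,"dz":0,"twist":0},{"dx":10,"dy":0,"dz":0,"twist":0},{"dx":10,"dy":0,"dz":0,"twist":0},{"dx":10,"dy":0,"dz":-5,"twist":0},{"dx":10,"dy":0,"dz":-11,"twist":0},{"dx":10,"dy":0,"dz":-13,"twist":0}]'; python3 to.py 0.4765 -0.1755 0.29 37.4
```

```text
time: 31.08
eef_pos: [0.5569, 0.1512, 0.2938]
tcp_rot: [-0.016, 1.0, 0.0, 0.005]
contact_force: [-0.1, -0.4, -3.9]
opening: 0.316
finger_force: 90.5
t 31.07 pos [0.5569 0.1512 0.2938] ang 91.85 d [  9.09 -32.39   0.27] twist 54.45 F [-0.1 -0.4 -3.9] op 0.316 ff 90.5 q6 -1.51
```

```bash
python3 -m pendant '[{"dx":1.5,"dy":-5,"dz":0,"twist":8},{"dx":3,"dy":-10,"dz":0,"twist":16},{"dx":4.5,"dy":-15,"dz":0,"twist":24},{"dx":6,"dy":-20,"dz":0,"twist":32},{"dx":7.5,"dy":-25,"dz":0,"twist":40},{"dx":8.5,"dy":-30,"dz":0,"twist":48},{"dx":8.9,"dy":-32.4,"dz":0,"twist":54.4},{"dx":8.9,"dy":-32.4,"dz":0,"twist":54.4},{"dx":8.9,"dy":-32.4,"dz":0,"twist":54.4}]'; python3 to.py 0.4765 -0.1755 0.1227 37.4
```

```text
time: 32.2
eef_pos: [0.4753, -0.1752, 0.2868]
tcp_rot: [0.442, 0.897, 0.0, -0.001]
contact_force: [0.0, 1.1, -4.5]
opening: 0.314
finger_force: 91.6
t 32.2 pos [ 0.4753 -0.1752  0.2868] ang 37.5 d [-0.14  0.08 16.41] twist 0.1 F [ 0.   1.1 -4.5] op 0.314 ff 91.6 q6 -1.21
```

```bash
python3 -m pendant '[{"dx":0,"dy":0,"dz":5,"twist":0},{"dx":-0.1,"dy":0.1,"dz":10,"twist":0},{"dx":-0.1,"dy":0.1,"dz":13.5,"twist":0},{"dx":-0.1,"dy":0.1,"dz":15,"twist":0},{"dx":-0.1,"dy":0.1,"dz":15.5,"twist":0},{"dx":-0.1,"dy":0.1,"dz":15.5,"twist":0},{"dx":-0.1,"dy":0.1,"dz":15.5,"twist":0}]'; python3 base.py .4825 -.17 scene;  python3 to.py 0.4765 -0.1755 0.1227 37.4
```

```text
time: 33.08
eef_pos: [0.478, -0.1765, 0.135]
tcp_rot: [0.443, 0.897, -0.0, 0.002]
contact_force: [-0.6, -0.2, -4.8]
opening: 0.319
finger_force: 91.5
scene 435 top z 0.0608 slope [-0.009 -0.001] rect ((477.8280029296875, -176.45285034179688), (61.52867126464844, 63.85873031616211), 36.47827911376953)
t 33.12 pos [ 0.4779 -0.1765  0.1348] ang 37.46 d [ 0.16 -0.05  1.21] twist 0.06 F [ 1.  0. -5.] op 0.315 ff 91.5 q6 -1.21
```

```bash
python3 -m pendant '[{"dx":0.1,"dy":0,"dz":0.4,"twist":0},{"dx":0.1,"dy":0,"dz":0.8,"twist":0},{"dx":0.1,"dy":0,"dz":1.0,"twist":0},{"dx":0.1,"dy":0,"dz":1.1,"twist":0},{"dx":0.1,"dy":0,"dz":1.17,"twist":0},{"dx":0.1,"dy":0,"dz":1.2,"twist":0},{"dx":0.1,"dy":0,"dz":1.2,"twist":0},{"dx":0.1,"dy":0,"dz":1.2,"twist":0}]'; python3 to.py 0.4765 -0.1755 0.1227 37.4
```

```text
time: 34.12
eef_pos: [0.4763, -0.1752, 0.1226]
tcp_rot: [0.443, 0.897, -0.0, -0.0]
contact_force: [-4.2, 1.5, 5.6]
opening: 0.32
finger_force: 92.9
t 34.12 pos [ 0.4763 -0.1752  0.1226] ang 37.46 d [-0.04 -0.   -0.01] twist 0.06 F [-4.2  1.5  5.6] op 0.32 ff 92.9 q6 -1.21
```

```bash
python3 -m pendant '[{"dx":0,"dy":0,"dz":-0.1,"twist":0},{"dx":0,"dy":0,"dz":-0.15,"twist":0}]' && python3 -m pendant '[{"dx":0,"dy":0,"dz":0,"twist":0},{"dx":0,"dy":0,"dz":0,"twist":0},{"dx":0,"dy":0,"dz":0,"twist":0},{"dx":0,"dy":0,"dz":-1,"twist":0},{"dx":0,"dy":0,"dz":-3,"twist":0},{"dx":0,"dy":0,"dz":-7,"twist":0},{"dx":0,"dy":0,"dz":-12,"twist":0},{"dx":0,"dy":0,"dz":-12,"twist":0},{"dx":0,"dy":0,"dz":-12,"twist":0}]' 65; python3 to.py 0.45 0 0.25 91.84
python3 - <<'E'
from h import *
for n in('scene','top'):
    c=cam(n); save(c,n+'1')
E
```

```text
time: 34.38
eef_pos: [0.4764, -0.1752, 0.1225]
tcp_rot: [0.443, 0.897, -0.0, 0.0]
contact_force: [-1.0, 1.2, -2.0]
opening: 0.316
finger_force: 92.2
time: 35.5
eef_pos: [0.4762, -0.1751, 0.2429]
tcp_rot: [0.443, 0.897, -0.0, 0.0]
contact_force: [-0.2, 0.3, -0.7]
opening: 0.648
finger_force: 0.0
t 35.5 pos [ 0.4762 -0.1751  0.2429] ang 37.46 d [15.49  8.57 -0.72] twist -54.38 F [-0.2  0.3 -0.7] op 0.648 ff 0.0 q6 -1.21
```

View pics/scene1.png

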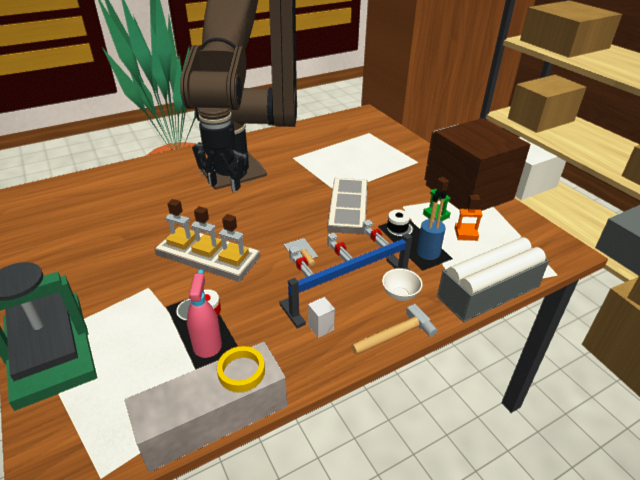

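```bash
cat > pots.py <<'E'
from h import *
from meas import blobs
def circ(q): return cv2.minEnclosingCircle((q[:,:2]*1000).astype(np.float32))
def run(fresh=True):
  for n in('top','scene'):
    c=cam(n) if fresh else np.load(n+'.npz')
    P=cloud(c);hsv=cv2.cvtColor(c['img'],cv2.COLOR_RGB2HSV);S,V=hsv[...,1].astype(int),hsv[...,2].astype(int)
    ok=(c['depth']>0)&(P[...,0]>.3)&(P[...,0]<.7)&(abs(P[...,1])<.45)
    for a in blobs(ok&(S<60)&(V>120)&(P[...,2]>.038)&(P[...,2]<.06),P,100):
        q=a[0]; (x,y),r=circ(a[3]); print(n,'lid',q.round(1),a[1],'ray',onz(c,*q,np.median(a[3][:,2])).round(4)[:2],'circ',round(x,1),round(y,1),round(r,1),'z',a[2][2].round(4))
    for a in blobs(ok&(S<60)&(V>110)&(P[...,2]>-.004)&(P[...,2]<.013),P,60):
        if a[1]<900:(x,y),r=circ(a[3]); print(n,'white low',a[0].round(1),a[1],onz(c,*a[0],.004).round(4)[:2],'circ',round(x,1),round(y,1),round(r,1))
    for a in blobs(ok&(V<60)&(P[...,2]>-.004)&(P[...,2]<.012),P,400):
        print(n,'mat',a[0].round(1),a[1],cv2.minAreaRect((a[3][:,:2]*1000).astype(np.float32)))
run()
E
python3 pots.py
```

```text
top lid [463.9 227.6] 362 ray [ 0.6072 -0.2946] circ 607.6 -295.4 31.1 z 0.0457
top lid [230.7 247.8] 362 ray [0.5539 0.3132] circ 554.3 313.8 30.8 z 0.046
top white low [475.7 241.1] 134 [ 0.5749 -0.3362] circ 583.7 -327.2 37.5
top white low [232.1 236.4] 114 [0.5868 0.3165] circ 569.9 316.7 35.4
top white low [346.3 266.8] 709 [0.5056 0.0108] circ 509.5 10.0 54.0
top mat [234.5 225. ] 1381 ((612.8892211914062, 314.2931213378906), (102.59833526611328, 177.13043212890625), 87.68708801269531)
top mat [474.  214.1] 922 ((623.0206298828125, -325.8750305175781), (156.8121337890625, 102.16255950927734), 2.573212146759033)
scene lid [398.7 216.9] 210 ray [0.561  0.3074] circ 555.8 310.1 32.2 z 0.0465
scene lid [212.4 297.3] 147 ray [ 0.6132 -0.2804] circ 610.1 -288.7 29.5 z 0.0462
scene white low [415.6 213.9] 300 [0.5282 0.402 ] circ 536.0 407.4 66.9
scene white low [403.4 230.9] 69 [0.5797 0.3165] circ 564.9 313.8 39.5
scene white low [449.6 238.7] 256 [0.6736 0.4121] circ 651.4 409.2 59.9
scene white low [301.1 246.9] 262 [0.5012 0.0162] circ 509.8 9.2 52.8
scene white low [183.  308.8] 203 [ 0.5741 -0.3471] circ 578.2 -339.6 36.5
```

The scene shows all three weights upright on the right tablet's squares (178,240), (205,245) and (231,253). The red pot has been knocked aside, from (188,297) to about (212,297), and the black pot is still in place. Before planning the pot grasp I check clearances.

```bash
python3 - <<'E'
from h import *
for n in('top','scene'):
    c=np.load(n+'.npz');P=cloud(c);hsv=cv2.cvtColor(c['img'],cv2.COLOR_RGB2HSV);H,S,V=[hsv[...,i].astype(int) for i in range(3)]
    q=P[(np.hypot(P[...,0]-.715,P[...,1]+.33)<.12)&(P[...,2]>.06)&(P[...,2]<.3)]
    for lo,hi in((.06,.1),(.1,.15),(.15,.175),(.175,.21)):
        z=q[(q[:,2]>lo)&(q[:,2]<hi)]
        if len(z):print(n,'spray z',lo,len(z),np.percentile(z,1,0).round(3),np.percentile(z,99,0).round(3))
    m=(S<70)&(V>70)&(abs(P[...,1]-.01)<.06)&(abs(P[...,0]-.5)<.08)&(P[...,2]<.04)
    z=P[m];print(n,'spat',np.percentile(z,1,0).round(3),np.percentile(z,99,0).round(3))
    z=P[(abs(P[...,2]-.025)<.006)&(abs(P[...,1])<.2)&(P[...,0]<.56)&(P[...,0]>.3)&(S<60)]
    r=z[z[:,1]<-.05];l=z[z[:,1]>.07];print('tablet corners',r[r[:,1].argmax()].round(3),l[l[:,1].argmin()].round(3))
E
python3 to.py 0.608 -0.294 0.16 91.84
```

```text
top spray z 0.06 182 [ 0.68  -0.354  0.06 ] [ 0.835 -0.299  0.1  ]
top spray z 0.1 244 [ 0.684 -0.355  0.1  ] [ 0.741 -0.302  0.147]
top spray z 0.15 27 [ 0.665 -0.326  0.155] [ 0.723 -0.306  0.174]
top spray z 0.175 292 [ 0.662 -0.345  0.176] [ 0.73  -0.304  0.196]
top spat [ 0.465 -0.023 -0.005] [0.554 0.044 0.013]
tablet corners [ 0.478 -0.103  0.023] [0.47  0.123 0.028]
scene spray z 0.06 407 [ 0.713 -0.366  0.061] [ 0.747 -0.303  0.1  ]
scene spray z 0.1 617 [ 0.692 -0.363  0.1  ] [ 0.744 -0.307  0.149]
scene spray z 0.15 107 [ 0.687 -0.349  0.15 ] [ 0.733 -0.31   0.175]
scene spray z 0.175 326 [ 0.666 -0.35   0.176] [ 0.735 -0.306  0.194]
scene spat [ 0.464 -0.047 -0.759] [0.579 0.067 0.006]
tablet corners [ 0.482 -0.104  0.023] [0.472 0.12  0.021]
t 35.7 pos [ 0.4755 -0.1747  0.241 ] ang 37.45 d [-17.55   3.27   8.05] twist -54.39 F [0.8 0.  0.2] op 0.652 ff 0.0 q6 -1.21
```

```bash
python3 -m pendant '[{"dx":-3,"dy":0.5,"dz":0,"twist":-9},{"dx":-6,"dy":1,"dz":0,"twist":-18},{"dx":-9,"dy":1.5,"dz":0,"twist":-27},{"dx":-12,"dy":2.2,"dz":0,"twist":-36},{"dx":-15,"dy":2.8,"dz":0,"twist":-45},{"dx":-17.4,"dy":3.1,"dz":0,"twist":-54.4},{"dx":-17.4,"dy":3.1,"dz":0,"twist":-54.4},{"dx":-17.4,"dy":3.1,"dz":0,"twist":-54.4}]' 100; python3 to.py 0.606 -0.294 0.014 91.84
```

```text
time: 36.7
eef_pos: [0.606, -0.2937, 0.2416]
tcp_rot: [-0.015, 1.0, 0.001, -0.001]
contact_force: [0.1, -0.7, 0.4]
opening: 1.0
finger_force: 0.0
t 36.7 pos [ 0.606  -0.2937  0.2416] ang 91.74 d [-0.04 -0.06 22.76] twist -0.1 F [ 0.1 -0.7  0.4] op 1.0 ff 0.0 q6 -2.2
```

```bash
python3 -m pendant '[{"dx":0,"dy":0,"dz":5,"twist":0},{"dx":0,"dy":0,"dz":10,"twist":0},{"dx":0,"dy":0,"dz":15,"twist":0},{"dx":0,"dy":0,"dz":19,"twist":0},{"dx":0,"dy":0,"dz":21.5,"twist":0},{"dx":0,"dy":0,"dz":22.5,"twist":0},{"dx":0,"dy":0,"dz":23.2,"twist":0},{"dx":0,"dy":0,"dz":23.2,"twist":0},{"dx":0,"dy":0,"dz":23.2,"twist":0}]' && python3 -m pendant '[{"dx":0,"dy":0,"dz":0,"twist":0},{"dx":0,"dy":0,"dz":0,"twist":0},{"dx":0,"dy":0,"dz":0,"twist":0},{"dx":0,"dy":0,"dz":0,"twist":0},{"dx":0,"dy":0,"dz":0,"twist":0}]' 0 40; python3 to.py 0.606 -0.294 0.014 91.84
```

```text
time: 37.83
eef_pos: [0.6075, -0.2949, 0.0121]
tcp_rot: [-0.016, 1.0, -0.001, 0.001]
contact_force: [-0.0, 0.4, 0.3]
opening: 1.003
finger_force: 0.0
time: 38.45
eef_pos: [0.6075, -0.2949, 0.0121]
tcp_rot: [-0.016, 1.0, -0.001, 0.001]
contact_force: [-0.4, -0.1, 5.3]
opening: 0.721
finger_force: 44.5
t 38.45 pos [ 0.6075 -0.2949  0.0121] ang 91.85 d [ 0.15  0.1  -0.19] twist 0.01 F [-0.4 -0.1  5.3] op 0.721 ff 44.5 q6 -2.21
```

```bash
python3 -m pendant '[{"dx":0,"dy":0,"dz":-1,"twist":0},{"dx":0,"dy":0,"dz":-3,"twist":0},{"dx":0,"dy":0,"dz":-7,"twist":0},{"dx":0,"dy":0,"dz":-12,"twist":0},{"dx":0,"dy":0,"dz":-18,"twist":0},{"dx":0,"dy":0,"dz":-22,"twist":0},{"dx":0,"dy":0,"dz":-22,"twist":0}]'; python3 to.py 0.427 0 0.24 91.84
```

```text
time: 39.33
eef_pos: [0.6086, -0.2956, 0.2373]
tcp_rot: [-0.016, 1.0, -0.003, 0.004]
contact_force: [0.4, -0.3, -2.4]
opening: 0.717
finger_force: 44.5
t 39.33 pos [ 0.6086 -0.2956  0.2373] ang 91.86 d [17.19 30.13 -0.61] twist 0.02 F [ 0.4 -0.3 -2.4] op 0.717 ff 44.5 q6 -2.21
```

```bash
python3 - <<'E'
from h import *
c=cam('scene');save(c,'red_lift',(130,150,290,330),3)
E
python3 pots.py | grep -E "low|mat"
```

```text
top white low [462.8 237.1] 86 [ 0.5856 -0.3019] circ 584.5 -316.7 33.9
top white low [232.7 236.7] 121 [0.586 0.315] circ 566.6 316.8 37.6
top white low [346.4 266.8] 721 [0.5057 0.0107] circ 509.5 10.1 54.0
top mat [234.5 224.8] 1382 ((612.4443359375, 315.17333984375), (102.57099914550781, 176.03543090820312), 88.76380157470703)
top mat [460.9 216.7] 683 ((620.2584838867188, -316.4548645019531), (95.73715209960938, 155.93934631347656), 85.29842376708984)
scene white low [415.8 213.8] 306 [0.5279 0.4026] circ 535.5 409.0 62.7
scene white low [403.3 230.9] 70 [0.5797 0.3161] circ 564.3 316.1 39.2
scene white low [449.6 238.8] 254 [0.6741 0.4116] circ 651.1 407.2 61.7
scene white low [301.1 246.9] 265 [0.5011 0.0163] circ 509.6 9.1 53.2
scene white low [183.1 308.8] 203 [ 0.5741 -0.347 ] circ 577.9 -336.9 37.4
```

View pics/red_lift.png

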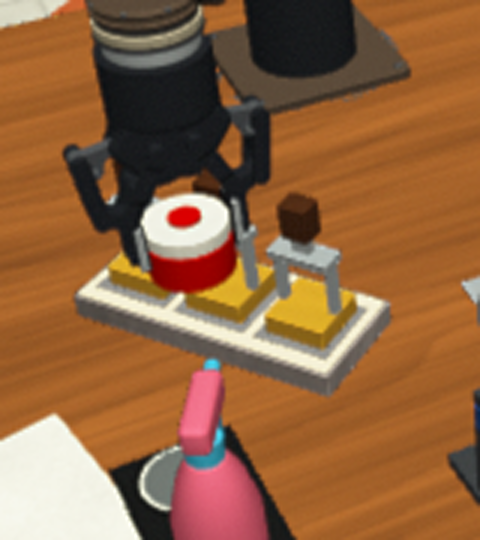

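The red pot is held level at crop (187,240), and its circle on the mat at (165,475) is uncovered. I carry it to the clear middle spot.

```bash
python3 -m pendant '[{"dx":3,"dy":5,"dz":0,"twist":0},{"dx":6,"dy":9,"dz":0,"twist":0},{"dx":9,"dy":14,"dz":0,"twist":0},{"dx":12,"dy":19,"dz":0,"twist":0},{"dx":15,"dy":24,"dz":0,"twist":0},{"dx":17.2,"dy":27.1,"dz":0,"twist":0},{"dx":17.2,"dy":27.1,"dz":0,"twist":0},{"dx":17.2,"dy":27.1,"dz":0,"twist":0}]'; python3 to.py 0.427 -0.03 0.0085 91.84
```

```text
time: 40.48
eef_pos: [0.4256, -0.0292, 0.2293]
tcp_rot: [-0.016, 1.0, 0.0, -0.001]
contact_force: [-0.1, -0.3, -2.8]
opening: 0.718
finger_force: 44.6
t 40.48 pos [ 0.4256 -0.0292  0.2293] ang 91.86 d [-0.18 -0.09 22.08] twist 0.02 F [-0.1 -0.3 -2.8] op 0.718 ff 44.6 q6 -1.91
```

```bash
python3 -m pendant '[{"dx":-0.1,"dy":0,"dz":5,"twist":0},{"dx":-0.1,"dy":0,"dz":10,"twist":0},{"dx":-0.1,"dy":0,"dz":15,"twist":0},{"dx":-0.1,"dy":0,"dz":18.5,"twist":0},{"dx":-0.1,"dy":0,"dz":20.5,"twist":0},{"dx":-0.1,"dy":0,"dz":21.3,"twist":0},{"dx":-0.1,"dy":0,"dz":21.7,"twist":0},{"dx":-0.1,"dy":0,"dz":21.9,"twist":0},{"dx":-0.1,"dy":0,"dz":22,"twist":0},{"dx":-0.1,"dy":0,"dz":22,"twist":0}]'; python3 to.py 0.427 -0.03 0.0085 91.84
```

```text
time: 41.72
eef_pos: [0.4274, -0.0291, 0.0112]
tcp_rot: [-0.016, 1.0, -0.0, 0.001]
contact_force: [-0.4, 0.4, -2.4]
opening: 0.72
finger_force: 44.6
t 41.73 pos [ 0.4274 -0.0291  0.0112] ang 91.87 d [ 0.05 -0.08  0.27] twist 0.03 F [-0.4  0.4 -2.4] op 0.72 ff 44.6 q6 -1.91
```

```bash
python3 -m pendant '[{"dx":0,"dy":0,"dz":0.15,"twist":0},{"dx":0,"dy":0,"dz":0.25,"twist":0},{"dx":0,"dy":0,"dz":0.32,"twist":0},{"dx":0,"dy":0,"dz":0.32,"twist":0},{"dx":0,"dy":0,"dz":0.32,"twist":0}]'; python3 to.py 0.427 -0.03 0.0085 91.84
```

```text
time: 42.35
eef_pos: [0.427, -0.029, 0.008]
tcp_rot: [-0.016, 1.0, 0.0, -0.0]
contact_force: [-3.5, 0.5, 4.7]
opening: 0.72
finger_force: 45.4
t 42.35 pos [ 0.427 -0.029  0.008] ang 91.87 d [ 0.01 -0.1  -0.05] twist 0.03 F [-3.5  0.5  4.7] op 0.72 ff 45.4 q6 -1.91
```

```bash
python3 -m pendant '[{"dx":0,"dy":0,"dz":-0.15,"twist":0},{"dx":0,"dy":0,"dz":-0.15,"twist":0},{"dx":0,"dy":0,"dz":-0.15,"twist":0}]' 100 && python3 -m pendant '[{"dx":0,"dy":0,"dz":-1,"twist":0},{"dx":0,"dy":0,"dz":-3,"twist":0},{"dx":0,"dy":0,"dz":-7,"twist":0},{"dx":0,"dy":0,"dz":-12,"twist":0},{"dx":0,"dy":0,"dz":-17,"twist":0},{"dx":0,"dy":0,"dz":-22,"twist":0},{"dx":0,"dy":0,"dz":-22,"twist":0}]'; python3 pots.py|grep lid; python3 to.py 0.555 0.3135 0.24 91.84
```

```text
time: 42.72
eef_pos: [0.4272, -0.0291, 0.009]
tcp_rot: [-0.016, 1.0, -0.0, 0.0]
contact_force: [0.3, 0.6, -0.5]
opening: 1.0
finger_force: 0.0
time: 43.6
eef_pos: [0.4296, -0.0298, 0.2348]
tcp_rot: [-0.016, 1.0, -0.002, 0.005]
contact_force: [-0.7, 0.1, -0.3]
opening: 1.002
finger_force: 0.0
top lid [230.6 247.7] 360 ray [0.5541 0.3133] circ 554.7 313.8 30.8 z 0.046
scene lid [398.7 216.9] 213 ray [0.5609 0.3074] circ 555.9 312.5 34.8 z 0.0464
scene lid [274.8 228.3] 198 ray [ 0.4333 -0.0323] circ 430.8 -27.3 34.8 z 0.0424
t 43.7 pos [ 0.427  -0.029   0.2295] ang 91.86 d [-13.91  33.82  -1.05] twist 0.02 F [-0.5 -0.2 -0.6] op 1.0 ff 0.0 q6 -1.91
```

```bash
python3 -m pendant '[{"dx":-2,"dy":5.5,"dz":-1,"twist":0},{"dx":-4,"dy":11,"dz":-1,"twist":0},{"dx":-6.5,"dy":16.5,"dz":-1,"twist":0},{"dx":-9,"dy":22,"dz":-1,"twist":0},{"dx":-11,"dy":27.5,"dz":-1,"twist":0},{"dx":-13.9,"dy":33.8,"dz":-1,"twist":0},{"dx":-13.9,"dy":33.8,"dz":-1,"twist":0},{"dx":-13.9,"dy":33.8,"dz":-1,"twist":0}]'; python3 to.py 0.555 0.3135 0.012 91.84
```

```text
time: 44.7
eef_pos: [0.5539, 0.313, 0.2364]
tcp_rot: [-0.017, 1.0, -0.001, -0.002]
contact_force: [0.9, 0.7, 0.3]
opening: 1.0
finger_force: 0.0
t 44.7 pos [0.5539 0.313  0.2364] ang 91.91 d [-0.21  0.09 22.44] twist 0.07 F [0.9 0.7 0.3] op 1.0 ff 0.0 q6 -1.25
```

```bash
python3 -m pendant '[{"dx":0,"dy":0,"dz":5,"twist":0},{"dx":0,"dy":0,"dz":10,"twist":0},{"dx":0,"dy":0,"dz":15,"twist":0},{"dx":0,"dy":0,"dz":19,"twist":0},{"dx":0,"dy":0,"dz":21.5,"twist":0},{"dx":0,"dy":0,"dz":22.5,"twist":0},{"dx":0,"dy":0,"dz":22.5,"twist":0},{"dx":0,"dy":0,"dz":22.5,"twist":0}]' && python3 -m pendant '[{"dx":0,"dy":0,"dz":0,"twist":0},{"dx":0,"dy":0,"dz":0,"twist":0},{"dx":0,"dy":0,"dz":0,"twist":0},{"dx":0,"dy":0,"dz":0,"twist":0},{"dx":0,"dy":0,"dz":0,"twist":0}]' 0 40; python3 to.py 0.555 0.3135 0.012 91.84;  python3 -m pendant '[{"dx":0,"dy":0,"dz":-1,"twist":0},{"dx":0,"dy":0,"dz":-3,"twist":0},{"dx":0,"dy":0,"dz":-7,"twist":0},{"dx":0,"dy":0,"dz":-12,"twist":0},{"dx":0,"dy":0,"dz":-18,"twist":0},{"dx":0,"dy":0,"dz":-22,"twist":0},{"dx":0,"dy":0,"dz":-22,"twist":0},{"dx":0,"dy":0,"dz":-22,"twist":0}]'; python3 pots.py | grep -E "low|mat"
```

```text
time: 45.7
eef_pos: [0.5561, 0.3133, 0.0157]
tcp_rot: [-0.016, 1.0, 0.0, 0.001]
contact_force: [-0.4, -0.6, 0.7]
opening: 1.001
finger_force: 0.0
time: 46.32
eef_pos: [0.5561, 0.3136, 0.0157]
tcp_rot: [-0.016, 1.0, 0.0, 0.001]
contact_force: [-1.3, -1.4, 6.3]
opening: 0.715
finger_force: 44.9
t 46.33 pos [0.5561 0.3136 0.0157] ang 91.87 d [ 0.11 -0.01  0.37] twist 0.03 F [-1.3 -1.4  6.3] op 0.715 ff 44.9 q6 -1.25
time: 47.32
eef_pos: [0.554, 0.313, 0.2326]
tcp_rot: [-0.016, 1.0, -0.0, -0.001]
contact_force: [-0.7, 0.8, -2.5]
opening: 0.717
finger_force: 44.4
top white low [197.3 202.7] 345 [0.6778 0.4113] circ 671.7 409.5 48.3
top white low [472.2 238.1] 213 [ 0.5828 -0.3269] circ 583.7 -327.7 38.0
top white low [240.5 249.3] 107 [0.5523 0.2937] circ 558.9 299.9 31.0
top white low [346.4 266.8] 709 [0.5057 0.0106] circ 509.4 10.1 53.8
top white low [194.3 262.1] 255 [0.5181 0.4167] circ 516.6 412.5 36.9
top mat [240.2 221.7] 1035 ((611.9158325195312, 313.5911560058594), (100.52650451660156, 176.14236450195312), 89.39380645751953)
top mat [470.  218.3] 1271 ((623.2827758789062, -324.9710693359375), (154.97293090820312, 103.18658447265625), 0.9737059473991394)
scene white low [415.7 213.9] 305 [0.5282 0.4022] circ 532.7 405.0 61.4
scene white low [399.3 227.6] 293 [0.5609 0.3153] circ 561.0 317.8 40.8
scene white low [449.6 238.5] 248 [0.6731 0.4125] circ 652.2 408.0 62.6
scene white low [301.1 246.9] 264 [0.5012 0.0161] circ 510.3 8.7 54.3
scene white low [183.  308.8] 205 [ 0.574  -0.3471] circ 576.2 -337.8 37.5
```

Run:
```python
from h import *
t=np.load('top.npz');s=np.load('scene.npz')
a=cv2.resize(t['img'][190:290,430:530],(400,400),interpolation=cv2.INTER_NEAREST)
b=cv2.resize(s['img'][185:265,360:440],(400,400),interpolation=cv2.INTER_NEAREST)
cv2.imwrite('pics/circ.png',np.hstack([a,b])[:,:,::-1])
print(t['img'][238,455:492].mean(-1).round().astype(int))
```

```text
[ 32  35  42  85 132 130 111 105 103 103 108 104 103 108 108 104 102 104
 105 104 103 104 104 104 103 102 103 104 109 119 140 124  70  44  40  47
  84]
```

View pics/circ.png

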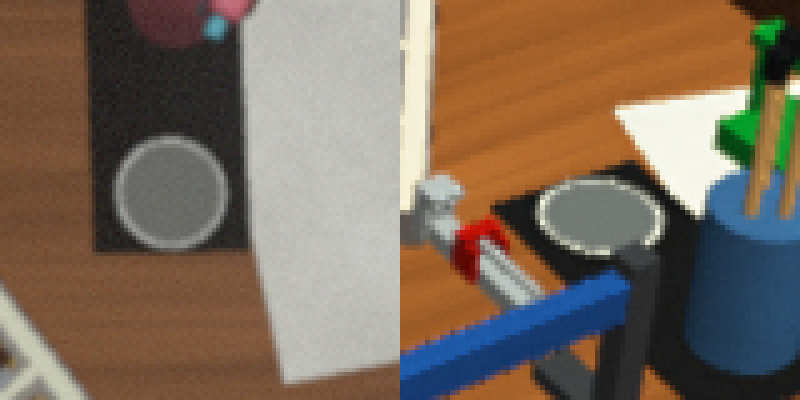

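The left half shows circle A whole, centred at top-image px (472.6,238.2). The right half shows circle B uncovered at scene px ~(400,228).

```bash
python3 to.py 0.581 -0.328 0.235 91.84; python3 -m pendant '[{"dx":0,"dy":-5,"dz":0,"twist":0},{"dx":0,"dy":-11,"dz":0,"twist":0},{"dx":0,"dy":-17,"dz":0,"twist":0},{"dx":0,"dy":-23,"dz":0,"twist":0},{"dx":0,"dy":-29,"dz":0,"twist":0},{"dx":0,"dy":-35,"dz":0,"twist":0},{"dx":0,"dy":-41,"dz":0,"twist":0},{"dx":0,"dy":-47,"dz":0,"twist":0},{"dx":0,"dy":-53,"dz":0,"twist":0},{"dx":0,"dy":-57,"dz":0,"twist":0}]';python3 to.py 0.581 -0.328 0.235 91.84
python3 - <<'E'
from h import *
def ring(c,u,v,r):
    x=c['img'].astype(int);hsv=cv2.cvtColor(c['img'],cv2.COLOR_RGB2HSV)
    m=((hsv[...,1]<70)&(hsv[...,2]>75)).astype(np.uint8);k=np.zeros_like(m);cv2.circle(k,(u,v),r,1,-1)
    cs,_=cv2.findContours(m&k,cv2.RETR_EXTERNAL,cv2.CHAIN_APPROX_NONE);h=cv2.convexHull(max(cs,key=cv2.contourArea))
    e=cv2.fitEllipse(h);print(np.round(e[0],1),np.round(e[1],1),onz(c,*e[0],.004).round(4))
ring(np.load('top.npz'),472,238,18)
t=cam('top');s=cam('scene');ring(t,232,247,19);ring(s,399,227,18)
E
```

```text
t 47.42 pos [0.5535 0.3127 0.2308] ang 91.86 d [ -0.67 -64.13  -0.31] twist 0.02 F [-0.5  0.8 -2.9] op 0.718 ff 44.4 q6 -1.25
time: 48.68
eef_pos: [0.5722, -0.2587, 0.2311]
tcp_rot: [-0.015, 1.0, 0.001, -0.002]
contact_force: [-0.1, -0.2, -2.3]
opening: 0.715
finger_force: 44.7
t 48.67 pos [ 0.5722 -0.2587  0.2311] ang 91.74 d [-0.67 -6.95 -0.4 ] twist -0.1 F [-0.1 -0.2 -2.3] op 0.715 ff 44.7 q6 -2.19
[472.3 237.8] [28.6 29.1] [ 0.5837 -0.3272  0.004 ]
[231.9 245.5] [28.8 29.1] [0.5625 0.3167 0.004 ]
[399.6 227.8] [15.9 26.1] [0.5622 0.3155 0.004 ]
```

```bash
python3 -m pendant '[{"dx":-0.3,"dy":-4,"dz":0,"twist":0},{"dx":-0.7,"dy":-7,"dz":-0.3,"twist":0},{"dx":-0.7,"dy":-7,"dz":-0.3,"twist":0},{"dx":-0.7,"dy":-7,"dz":-0.3,"twist":0},{"dx":-0.7,"dy":-7,"dz":-0.3,"twist":0}]'
cat > hand.py <<'E'
from h import *
from meas import blobs
st=ctrl.get_state();p=st['eef_pos'];c=cam('scene');P=cloud(c);hsv=cv2.cvtColor(c['img'],cv2.COLOR_RGB2HSV);S,V=hsv[...,1].astype(int),hsv[...,2].astype(int)
ok=(np.hypot(P[...,0]-p[0],P[...,1]-p[1])<.045)&(S<60)&(V>120)&(P[...,2]<p[2]+.05)&(P[...,2]>p[2])
for a in blobs(ok,P,60):
    q=a[3];z=np.percentile(q[:,2],80);t=q[q[:,2]>z-.004];(x,y),r=cv2.minEnclosingCircle((t[:,:2]*1000).astype(np.float32));print(a[0],a[1],z.round(4),'circ',round(x,1),round(y,1),round(r,1),'tcp',p.round(4))
E
python3 hand.py; python3 to.py 0.581 -0.328 0.235 91.84;python3 -c "
from h import *
c=np.load('scene.npz');save(c,'hand',(130,120,290,330),2.5)"
```

```text
time: 49.4
eef_pos: [0.5826, -0.3246, 0.2361]
tcp_rot: [-0.017, 1.0, 0.001, -0.001]
contact_force: [-0.3, 0.3, -2.8]
opening: 0.716
finger_force: 45.0
[173.90238612 224.72668113] 461 0.2678 circ 583.4 -329.7 34.2 tcp [ 0.5826 -0.3246  0.2361]
t 49.45 pos [ 0.5827 -0.3248  0.2365] ang 91.93 d [ 0.18 -0.31  0.15] twist 0.09 F [-0.3 -0.1 -2.4] op 0.718 ff 45.0 q6 -2.26
```

View pics/hand.png

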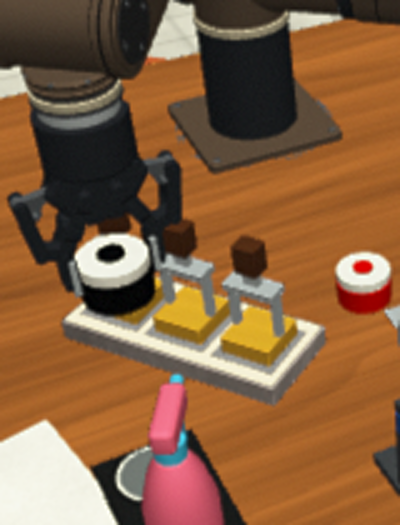

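The picture shows the black pot level in the fingers at crop (113,270), the red pot standing at (363,282), and circle A clear. I lower the black pot.

```bash
python3 -m pendant '[{"dx":0,"dy":-0.3,"dz":5,"twist":0},{"dx":0,"dy":-0.3,"dz":10,"twist":0},{"dx":0,"dy":-0.3,"dz":15,"twist":0},{"dx":0,"dy":-0.3,"dz":18.5,"twist":0},{"dx":0,"dy":-0.3,"dz":20.3,"twist":0},{"dx":0,"dy":-0.3,"dz":21.3,"twist":0},{"dx":0,"dy":-0.3,"dz":21.6,"twist":0},{"dx":0,"dy":-0.3,"dz":21.6,"twist":0},{"dx":0,"dy":-0.3,"dz":21.6,"twist":0}]';  python3 to.py 0.583 -0.328 0.0157 91.84
```

```text
time: 50.58
eef_pos: [0.5836, -0.3298, 0.0225]
tcp_rot: [-0.016, 1.0, -0.001, 0.001]
contact_force: [0.3, -0.1, -2.2]
opening: 0.715
finger_force: 44.9
t 50.58 pos [ 0.5836 -0.3298  0.0225] ang 91.86 d [0.06 0.18 0.68] twist 0.02 F [ 0.3 -0.1 -2.2] op 0.715 ff 44.9 q6 -2.27
```

```bash
python3 -m pendant '[{"dx":0,"dy":0.1,"dz":0.3,"twist":0},{"dx":0,"dy":0.15,"dz":0.5,"twist":0},{"dx":0,"dy":0.15,"dz":0.6,"twist":0},{"dx":0,"dy":0.15,"dz":0.67,"twist":0},{"dx":0,"dy":0.15,"dz":0.7,"twist":0},{"dx":0,"dy":0.15,"dz":0.7,"twist":0},{"dx":0,"dy":0.15,"dz":0.7,"twist":0}]';  python3 to.py 0.583 -0.328 0.0157 91.84
```

```text
time: 51.45
eef_pos: [0.5827, -0.3276, 0.0157]
tcp_rot: [-0.016, 1.0, 0.0, -0.0]
contact_force: [-5.1, 3.1, 7.2]
opening: 0.716
finger_force: 46.0
t 51.45 pos [ 0.5827 -0.3276  0.0157] ang 91.87 d [-0.03 -0.04  0.  ] twist 0.03 F [-5.1  3.1  7.2] op 0.716 ff 46.0 q6 -2.27
```

```bash
python3 -m pendant '[{"dx":0,"dy":0,"dz":-0.15,"twist":0},{"dx":0,"dy":0,"dz":-0.2,"twist":0}]' && python3 -m pendant '[{"dx":0,"dy":0,"dz":0,"twist":0},{"dx":0,"dy":0,"dz":0,"twist":0},{"dx":0,"dy":0,"dz":0,"twist":0},{"dx":0,"dy":0,"dz":-1,"twist":0},{"dx":0,"dy":0,"dz":-3,"twist":0},{"dx":0,"dy":0,"dz":-7,"twist":0},{"dx":0,"dy":0,"dz":-12,"twist":0},{"dx":0,"dy":0,"dz":-17,"twist":0},{"dx":0,"dy":0,"dz":-22,"twist":0},{"dx":0,"dy":0,"dz":-22,"twist":0}]' 100; python3 to.py 0.427 -0.029 0.235 91.84
```

```text
time: 51.7
eef_pos: [0.5829, -0.3278, 0.0158]
tcp_rot: [-0.016, 1.0, -0.0, 0.0]
contact_force: [-0.2, -0.7, -2.3]
opening: 0.717
finger_force: 45.0
time: 52.95
eef_pos: [0.5853, -0.3295, 0.2453]
tcp_rot: [-0.016, 1.0, -0.005, 0.006]
contact_force: [-0.0, 0.1, 0.3]
opening: 1.0
finger_force: 0.0
t 52.95 pos [ 0.5853 -0.3295  0.2453] ang 91.86 d [14.85 30.56  0.58] twist 0.02 F [-0.   0.1  0.3] op 1.0 ff 0.0 q6 -2.27
```

```bash
python3 -m pendant '[{"dx":2.5,"dy":5.2,"dz":0,"twist":0},{"dx":5,"dy":10.4,"dz":0,"twist":0},{"dx":7.5,"dy":15.6,"dz":0,"twist":0},{"dx":10,"dy":20.8,"dz":0,"twist":0},{"dx":12.5,"dy":26,"dz":0,"twist":0},{"dx":14.7,"dy":30.3,"dz":0,"twist":0},{"dx":14.7,"dy":30.3,"dz":0,"twist":0},{"dx":14.7,"dy":30.3,"dz":0,"twist":0}]'; python3 to.py 0.427 -0.029 0.0085 91.84; python3 pots.py
python3 - <<'E'
from h import *
c=np.load('top.npz');save(c,'blackA',(430,190,530,290),4)
E
```

```text
time: 53.95
eef_pos: [0.4262, -0.0298, 0.2363]
tcp_rot: [-0.016, 1.0, -0.0, 0.0]
contact_force: [0.5, -0.5, 1.7]
opening: 1.002
finger_force: 0.0
t 53.95 pos [ 0.4262 -0.0298  0.2363] ang 91.88 d [-0.06  0.1  22.78] twist 0.04 F [ 0.5 -0.5  1.7] op 1.002 ff 0.0 q6 -1.91
top lid [476.3 237.6] 367 ray [ 0.5811 -0.3266] circ 581.3 -327.1 31.0 z 0.0458
top white low [466.1 236.5] 93 [ 0.5873 -0.3106] circ 584.1 -325.4 37.6
top white low [232.  245.2] 210 [0.5633 0.3165] circ 562.8 317.0 37.6
top white low [345.9 266.2] 681 [0.5073 0.0119] circ 509.5 10.1 54.0
top mat [234.4 224.8] 1392 ((612.8002319335938, 314.0674743652344), (103.64631652832031, 176.5366668701172), 88.06836700439453)
top mat [469.6 218. ] 1241 ((623.0259399414062, -325.34930419921875), (155.55224609375, 104.26069641113281), 1.6047871112823486)
scene lid [274.9 228.1] 196 ray [ 0.4326 -0.0315] circ 428.7 -29.0 34.1 z 0.0425
scene lid [182.9 298.4] 194 ray [ 0.5833 -0.3431] circ 582.0 -334.4 30.4 z 0.0464
scene white low [415.7 213.9] 302 [0.5284 0.402 ] circ 535.0 406.5 63.1
scene white low [399.4 227.6] 295 [0.5611 0.3155] circ 560.8 313.5 41.1
scene white low [449.6 238.6] 258 [0.6733 0.4126] circ 653.2 409.5 60.6
scene white low [301.1 246.9] 264 [0.5012 0.0162] circ 509.5 7.7 54.4
```

View pics/blackA.png

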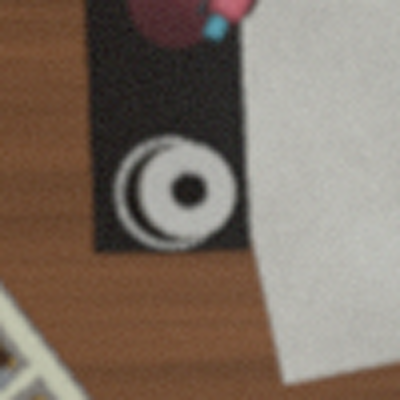

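The picture shows the black pot's lid inside ring A at crop (187,190), with the ring visible around its left side. Measured, it is within 2.5 mm of centre. Now the red pot.

```bash
python3 -m pendant '[{"dx":0,"dy":0,"dz":5,"twist":0},{"dx":0,"dy":0,"dz":10,"twist":0},{"dx":0,"dy":0,"dz":15,"twist":0},{"dx":0,"dy":0,"dz":19,"twist":0},{"dx":0,"dy":0,"dz":21.5,"twist":0},{"dx":0,"dy":0,"dz":22.5,"twist":0},{"dx":0,"dy":0,"dz":22.5,"twist":0},{"dx":0,"dy":0,"dz":22.5,"twist":0}]' && python3 -m pendant '[{"dx":0,"dy":0,"dz":0,"twist":0},{"dx":0,"dy":0,"dz":0,"twist":0},{"dx":0,"dy":0,"dz":0,"twist":0},{"dx":0,"dy":0,"dz":0,"twist":0},{"dx":0,"dy":0,"dz":0,"twist":0}]' 0 40; python3 to.py 0.427 -0.029 0.0085 91.84;  python3 -m pendant '[{"dx":0,"dy":0,"dz":-1,"twist":0},{"dx":0,"dy":0,"dz":-3,"twist":0},{"dx":0,"dy":0,"dz":-7,"twist":0},{"dx":0,"dy":0,"dz":-12,"twist":0},{"dx":0,"dy":0,"dz":-18,"twist":0},{"dx":0,"dy":0,"dz":-22,"twist":0},{"dx":0,"dy":0,"dz":-22,"twist":0},{"dx":0,"dy":0,"dz":-22,"twist":0}]'; python3 to.py 0.563 0.317 0.235 91.84
```

```text
time: 55.05
eef_pos: [0.4272, -0.0302, 0.0121]
tcp_rot: [-0.016, 1.0, -0.0, 0.001]
contact_force: [0.3, 0.6, -0.2]
opening: 1.0
finger_force: 0.0
time: 55.68
eef_pos: [0.4271, -0.0298, 0.0124]
tcp_rot: [-0.016, 1.0, -0.0, 0.001]
contact_force: [-1.3, 0.3, 5.1]
opening: 0.717
finger_force: 43.3
t 55.67 pos [ 0.4271 -0.0298  0.0124] ang 91.86 d [0.   0.08 0.39] twist 0.02 F [-1.3  0.3  5.1] op 0.717 ff 43.3 q6 -1.91
time: 56.68
eef_pos: [0.4249, -0.0292, 0.2293]
tcp_rot: [-0.016, 1.0, 0.0, -0.001]
contact_force: [-0.1, -0.3, -3.8]
opening: 0.717
finger_force: 44.7
t 56.67 pos [ 0.4249 -0.0292  0.2293] ang 91.86 d [-14.93  34.16  -0.58] twist 0.02 F [-0.1 -0.3 -3.8] op 0.717 ff 44.7 q6 -1.91
```

```bash
python3 -m pendant '[{"dx":-2.3,"dy":5.3,"dz":0,"twist":0},{"dx":-4.6,"dy":10.6,"dz":0,"twist":0},{"dx":-7,"dy":16,"dz":0,"twist":0},{"dx":-9.3,"dy":21.3,"dz":0,"twist":0},{"dx":-11.6,"dy":26.6,"dz":0,"twist":0},{"dx":-14,"dy":32,"dz":0,"twist":0},{"dx":-14.9,"dy":34.2,"dz":0,"twist":0},{"dx":-14.9,"dy":34.2,"dz":0,"twist":0},{"dx":-14.9,"dy":34.2,"dz":0,"twist":0}]'; python3 hand.py;python3 to.py 0.563 0.317 0.0164 91.84
```

```text
time: 57.8
eef_pos: [0.5627, 0.316, 0.2284]
tcp_rot: [-0.016, 1.0, -0.001, -0.002]
contact_force: [-0.7, -0.2, -2.9]
opening: 0.716
finger_force: 45.0
[412.84615385 155.26373626] 182 0.2591 circ 567.1 312.8 35.7 tcp [0.5627 0.316  0.2284]
t 57.85 pos [0.563  0.3158 0.2291] ang 91.81 d [-0.07  0.15 21.27] twist -0.03 F [-1.1  0.4 -2.1] op 0.715 ff 45.0 q6 -1.25
```

```bash
python3 -m pendant '[{"dx":0,"dy":0,"dz":5,"twist":0},{"dx":0,"dy":0,"dz":10,"twist":0},{"dx":0,"dy":0,"dz":15,"twist":0},{"dx":0,"dy":0,"dz":18,"twist":0},{"dx":0,"dy":0,"dz":19.7,"twist":0},{"dx":0,"dy":0,"dz":20.5,"twist":0},{"dx":0,"dy":0,"dz":20.5,"twist":0},{"dx":0,"dy":0,"dz":20.5,"twist":0}]';python3 to.py 0.563 0.317 0.0164 91.84
```

```text
time: 58.85
eef_pos: [0.5651, 0.3175, 0.0278]
tcp_rot: [-0.016, 1.0, 0.001, 0.001]
contact_force: [-0.4, 0.5, -1.9]
opening: 0.717
finger_force: 45.0
t 58.85 pos [0.5651 0.3175 0.0278] ang 91.85 d [ 0.21 -0.04  1.14] twist 0.01 F [-0.4  0.5 -1.9] op 0.717 ff 45.0 q6 -1.25
```

```bash
python3 -m pendant '[{"dx":0.1,"dy":0,"dz":0.5,"twist":0},{"dx":0.15,"dy":0,"dz":0.85,"twist":0},{"dx":0.15,"dy":0,"dz":1.0,"twist":0},{"dx":0.15,"dy":0,"dz":1.1,"twist":0},{"dx":0.15,"dy":0,"dz":1.17,"twist":0},{"dx":0.15,"dy":0,"dz":1.17,"twist":0},{"dx":0.15,"dy":0,"dz":1.17,"twist":0}]';python3 to.py 0.563 0.317 0.0164 91.84
```

```text
time: 59.72
eef_pos: [0.562, 0.317, 0.0165]
tcp_rot: [-0.016, 1.0, -0.0, -0.001]
contact_force: [-7.2, -3.7, 9.7]
opening: 0.718
finger_force: 46.2
t 59.73 pos [0.562  0.317  0.0165] ang 91.87 d [-0.1  -0.01  0.01] twist 0.03 F [-7.2 -3.7  9.7] op 0.718 ff 46.2 q6 -1.25
```

```bash
python3 -m pendant '[{"dx":0,"dy":0,"dz":-0.2,"twist":0},{"dx":0,"dy":0,"dz":-0.28,"twist":0}]' && python3 -m pendant '[{"dx":0,"dy":0,"dz":0,"twist":0},{"dx":0,"dy":0,"dz":0,"twist":0},{"dx":0,"dy":0,"dz":0,"twist":0},{"dx":0,"dy":0,"dz":-1,"twist":0},{"dx":0,"dy":0,"dz":-3,"twist":0},{"dx":0,"dy":0,"dz":-7,"twist":0},{"dx":0,"dy":0,"dz":-12,"twist":0},{"dx":0,"dy":0,"dz":-17,"twist":0},{"dx":0,"dy":0,"dz":-22,"twist":0},{"dx":0,"dy":0,"dz":-22,"twist":0}]' 100; python3 -m pendant '[{"dx":4,"dy":-5,"dz":0,"twist":0},{"dx":8,"dy":-10,"dz":0,"twist":0},{"dx":10,"dy":-16,"dz":0,"twist":0},{"dx":11,"dy":-22,"dz":0,"twist":0},{"dx":11,"dy":-28,"dz":0,"twist":0},{"dx":11,"dy":-28,"dz":0,"twist":0},{"dx":11,"dy":-28,"dz":0,"twist":0}]'; python3 pots.py | grep -E 'lid|low'
python3 - <<'E'
from h import *
t=np.load('top.npz');s=np.load('scene.npz');cv2.imwrite('pics/final.png',np.hstack([cv2.resize(s['img'][150:380,140:460],(480,345)),cv2.resize(t['img'][200:300,180:280],(320,345))])[:,:,::-1])
E
```

```text
time: 59.98
eef_pos: [0.5624, 0.317, 0.0168]
tcp_rot: [-0.016, 1.0, 0.0, 0.0]
contact_force: [0.5, -0.0, -2.9]
opening: 0.716
finger_force: 45.0
time: 61.22
eef_pos: [0.5652, 0.3182, 0.2461]
tcp_rot: [-0.016, 1.0, 0.002, 0.007]
contact_force: [0.3, 0.3, -0.1]
opening: 1.002
finger_force: 0.0
time: 62.1
eef_pos: [0.4612, 0.0336, 0.2371]
tcp_rot: [-0.016, 1.0, 0.0, -0.0]
contact_force: [0.8, -0.7, 0.3]
opening: 0.999
finger_force: 0.0
top lid [476.3 237.6] 365 ray [ 0.581  -0.3267] circ 581.2 -327.1 30.9 z 0.0459
top lid [229.2 244.3] 360 ray [0.5628 0.3171] circ 562.9 317.5 30.9 z 0.0456
top white low [465.9 236.2] 92 [ 0.588  -0.3101] circ 584.4 -326.1 37.6
top white low [236.7 247.3] 109 [0.5576 0.3038] circ 563.0 316.8 37.6
top white low [347.3 256.7] 268 [0.5327 0.0081] circ 534.3 9.4 36.6
scene lid [401.7 218.2] 204 ray [0.5701 0.3115] circ 565.6 316.2 33.8 z 0.0462
scene lid [183.  298.5] 194 ray [ 0.5835 -0.3431] circ 582.7 -334.5 31.4 z 0.0464
scene white low [415.9 213.8] 286 [0.5283 0.4028] circ 535.5 407.9 62.8
scene white low [449.7 238.9] 255 [0.6746 0.4119] circ 657.2 409.7 58.5
scene white low [301.1 246.9] 263 [0.5011 0.0162] circ 509.8 9.1 52.8
```

View pics/final.png

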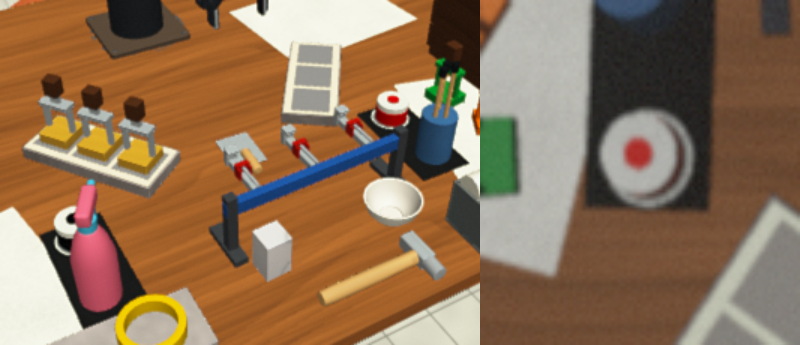

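The final picture shows three weights upright on the right tablet (60–140,130). The red pot stands in ring B (640,155), and the black pot stands in ring A beside the sprayer. Everything is in order, so I hand in.

```bash
python3 -c "
from plant import ctrl
print(ctrl.sign_off())"
```

```text
the job is handed in; nothing more can be done
None
```

I've handed the job in: all three weights stand upright on the right (sprayer-side) tablet's grey squares, and each ink pot is upright in the other's circle, within about 3 mm of centre; the red pot had been knocked aside earlier, and the hand-in returned no verdict.

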